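# Crystals under the lens

### The arm

A 6-joint arm with a two-finger parallel gripper is mounted at the origin on a cart in front of the work surface, level with it; the furniture and walls round the work are solid. World frame = base frame: x ahead of the robot, y to its left, z up, the work surface at z = 0. Lengths are in m, angles in degrees, forces in N, time in s.
With the tool pointing down it reaches from about 0.275 to 0.775 m from the base axis. Payload 14.6 kg.
Tool frame: the origin (TCP) lies at the very end of the fingers, on their centre line; the grasp point (between the pads) lies 19 mm behind it; z points along the fingers, y is the line along which they close (so a half turn about z gives the same grasp; the last joint's range is limited). The gripper opens to 85 mm and grips with 20 to 120 N. Pads are 22 mm wide; open, the fingers measure 114 mm over their backs; the gripper's body (76 mm by 85 mm) begins 54 mm behind the grasp point. The pads swing forward as they close: fully open they stand 13 mm farther back than shut.
Start: joints at [67.42, 15.075, -2.767, 72.158, 0, 81.102], TCP at [0.124, 0.51, 0.198] pointing down, gripper open.
Joint ranges: [-151.79, 151.79], [-50.71, 97.33], [-67.44, 78.34], [-121.81, 120.89], [-77.56, 73.72], [-180, 180]. Speed limits (degrees/s): [108.29, 108.29, 147.25, 159.86, 180, 180].

### API

Orientations are given as a 3x3 rotation matrix whose columns are the frame's x, y, z axes.
In Python, from rig import readout, get_image, get_calibration, order, regions_of, mark_of gives the robot as it stands.
- The arm moves only by the shell command python3 -m jog 'ROWS' [FORCE]. ROWS is JSON, a list of rows, each a list of 3 entries, a list of its own where there are three numbers: the shift along the world's x, y, z in m, then the turn, a rotation vector about the world's x, y, z in degrees, then the opening in per cent of the stroke, from 0 (shut) to 100 (fully open). A call has exactly 10 rows; each row shifts and turns the commanded pose from where the row before left it; what a row does not reach is not made up. A row lasts 1/10 s, in which the tool goes at most 50 mm and 8.59 degrees, less where a joint would pass 70% of its speed; a pose out of reach is approached as far as the arm can. A call with a gripper value outside its range is refused whole. The fingers move at their own pace and stop on an object; FORCE is the grip in N (left out, the last holds). Time passes only in rows, so rows that do not move let the fingers close, or fill a call up. It gives the time, the measured TCP pose, the force, the opening and the grip force at its end, in the units of the state.
- readout.sense(): the state, without advancing time (a new reading comes with each control period).
- get_image(name): name is "side" or "top"; returns the picture (384x512x3 uint8, red, green, blue); there is no depth.
- get_calibration(name): a dict with "fovy" (degrees; the focal length in pixels is half the picture's height over the tangent of half this angle, whatever the lens; pixels are square), "cx", "cy" (the principal point, pixels), "distortion" ([k1, k2, p1, p2, k3] as OpenCV has them; the pictures are not rectified), "world_from_camera" (4x4, takes a point from camera to world coordinates). Camera axes: x right, y down, z forward; pixel columns grow to the right and rows downward; lengths in m; the calibration is good to about 2 mm. A picture is of the moment at which its call begins. get_calibration takes no time and is no camera call.
- order.hand_in(): hands the job in; it is judged then, once.
Trained networks look in the newest picture that a camera, given by its name, has taken for a name from the list of things; names that differ only in an ending like _2 or _b are one class to them, and where a whole thing is asked for, a point or a joint stands for the part that bears it (a point fixed in the world has none). Each returns a list of dicts, best first, with "confidence" (0 to 1); they miss things now and then, are a little off and sometimes report something else, mostly with a low value. They report only what shows in the picture. A call takes as long as a camera call.
- regions_of(camera, target): "mask" (384x512 bool, what is visible of it).
- mark_of(camera, target): "xyz" ([x, y, z] in m, in world coordinates, good to about 4 mm: a listed point, or the origin of a listed thing).
The state is a dict: "t": time; "qpos": joint angles; "joint_velocities": joint speeds; "joint_efforts": joint torques, N m; "tcp_pos": TCP position; "ee_rot": TCP orientation; "force": force on the tool from outside, world axes, zero at the start; "torque": the same for the moment, N m; "finger_gap": opening from 0.0 (shut) to 1.0 (fully open); "grasp_force": force on a finger pad.
Only numpy, scipy, OpenCV 4.12 (cv2) and the standard library are available. Lean on these libraries where they do the work, as an engineer would, in place of code of your own. Each camera call takes 0.05 s, during which the arm holds its last target. There are 200 camera calls.

### The job

Raise the viewer's lens lid to 70 degrees and leave it standing there. Then use the sprung tongs, never the gripper itself, to carry each crystal lying about the desk to the viewer and set it down in a pocket of its own, and when all are in, lay the tongs back flat and lengthways on the blue felt mat. Leave the roll of tape alone.

Things in the scene. Friction and masses are not known exactly. Their poses are not given: they have to be found in the camera images.
- amethyst: Purple crystal point: a rigid six-sided prism, 18 mm across the flats (21 mm across the corners), 30 mm tall (sides straight up to 23 mm, then pointed), about 20 g, standing on its sawn flat foot on the desk; loose. Origin at the centre of its foot, z towards its point. May be absent (None).
- amethyst_mid (a point): Purple: the same crystal's point on its axis 12 mm above its foot
- emerald: Green crystal point: a rigid six-sided prism, 18 mm across the flats (21 mm across the corners), 30 mm tall (sides straight up to 23 mm, then pointed), about 20 g, standing on its sawn flat foot on the desk; loose. Origin at the centre of its foot, z towards its point. May be absent (None).
- emerald_mid (a point): Green: the same crystal's point on its axis 12 mm above its foot
- citrine: Amber yellow crystal point: a rigid six-sided prism, 18 mm across the flats (21 mm across the corners), 30 mm tall (sides straight up to 23 mm, then pointed), about 20 g, standing on its sawn flat foot on the desk; loose. Origin at the centre of its foot, z towards its point. May be absent (None).
- citrine_mid (a point): Amber yellow: the same crystal's point on its axis 12 mm above its foot
- garnet: Dark red crystal point: a rigid six-sided prism, 18 mm across the flats (21 mm across the corners), 30 mm tall (sides straight up to 23 mm, then pointed), about 20 g, standing on its sawn flat foot on the desk; loose. Origin at the centre of its foot, z towards its point. May be absent (None).
- garnet_mid (a point): Dark red: the same crystal's point on its axis 12 mm above its foot
- tongs: Sprung steel tongs, 201 mm long, 14 mm high, 65 g, loose, lying flat on the mat. x from the pivot end (x = -97 mm) to the tips (+102 mm), z up; origin at the underside. The two arms lie side by side and swing level, both alike; a spring (10 N to start, 12 N on a crystal, at the panels) holds them open. Let go, they spring open.
- tongs_grip (a point): middle between the black rubber grip panels (each 50 mm long, 14 mm high, 40 mm over their outsides at rest), 7 mm above the underside; hold here, closing across the tongs' y. Held at 37 down to 33 mm the tongs stay held with the tips open (about 37 to 29 mm inside); at about 28 mm the tips grip a crystal. 85 mm ahead of the pivot
- tongs_tip (a point): middle between the flat tip plates, 95 mm ahead of tongs_grip, 8 mm above the underside, 180 mm ahead of the pivot; fixed to the tongs' body. Plates 32 mm long (16 mm either side of this point), from 2 to 14 mm above the underside, 3 mm thick; at rest 44 mm apart inside, 53 mm over the outsides
- tongs_l (a joint): swing of the left arm (rad); 0 = sprung open, grows as the tongs are squeezed: inside distance of the tips = 44 mm - 360 mm x value, about 0.07 on a crystal's flats, 0.115 = shut
- felt_mat: Blue felt mat 230 x 70 x 3 mm, fixed to the desk; origin at the centre of its underside, x along its length. The tongs lie on it lengthways
- viewer: White magnifier viewer, fixed, on the desk pad's papers: base 130 (x) x 150 (y) x 8 mm, front at -x; origin at the centre of its underside, 6 mm above the desk. Four pockets in a row along y near the front; right behind them a grey block 64 mm deep, its top 26 mm over the underside, and two 44 mm hinge posts. Shut, the lens lid lies over the pockets, about 30 mm above their floors
- pocket0 (a point): centre of the floor of pocket 0 (the leftmost, +y): 33 x 33 mm inside, divided by walls 3 mm thick and 6 mm high; 14 mm above the desk; pockets 36 mm apart; x and y as the viewer's
- pocket1 (a point): centre of the floor of pocket 1 (next to the right): 33 x 33 mm inside, divided by walls 3 mm thick and 6 mm high; 14 mm above the desk; pockets 36 mm apart; x and y as the viewer's
- pocket2 (a point): centre of the floor of pocket 2 (next to the right): 33 x 33 mm inside, divided by walls 3 mm thick and 6 mm high; 14 mm above the desk; pockets 36 mm apart; x and y as the viewer's
- pocket3 (a point): centre of the floor of pocket 3 (the rightmost, -y): 33 x 33 mm inside, divided by walls 3 mm thick and 6 mm high; 14 mm above the desk; pockets 36 mm apart; x and y as the viewer's
- lens_lid (a joint): angle of the lens lid (rad): 0 = flat shut, grows as its front rises, 1.222 = 70 degrees, stop at 1.9. Stiff hinge (0.22 N m, plus the 0.12 kg lid: about 2 N at the bar); the lid stays where it is left. A 112 x 130 x 7 mm black frame round a clear lens
- lid_hinge (a point): point on the lid's hinge axis (which runs along the viewer's y), above the middle of the viewer's back, 42 mm over the base's underside; fixed
- lid_bar (a point): middle of the lid's pull bar: round steel, 10 mm thick, 56 mm free along the viewer's y between two end rods, 42 mm in front of the lid's edge, 150 mm from the hinge axis. Turns with the lid. Can be pinched from above, gripper closing along the viewer's x; it turns between the pads as the lid rises
- mini_drawers: Grey drawer cabinet in front of the robot, fixed: 165 mm tall, 240 mm wide (across), about 210 mm deep with its middle drawer a little open on the far side; origin in the middle of its underside. Keep the gripper clear of it. Farther right, a desk lamp bar hangs 0.37 m above the desk, beyond y = -0.42
- paper_stack: Fixed stack of papers at the back left, 25 mm high, about 320 x 240 mm; origin at the middle of its underside. Its near edge lies some 5 cm or more beyond the crystals on the left; keep the tongs off it
- tape: Roll of wooden-brown tape, 92 mm across, 48 mm high, loose, beyond the drawers: leave alone. Origin at the centre of its foot

How it is judged:
By the outcome, as a careful person would: the job done as asked, in the order asked, and still so for the second after the job is handed in, with the robot touching nothing.
Of amethyst, emerald, citrine, garnet only 3 to 4 are there at a start; the rules pass over those that are not, and their reading is None.
At some moment in a run one of amethyst, emerald, citrine, garnet may be knocked a few centimetres aside while the robot is not near it.
It also fails if it takes over 210 s, if anything falls off the work surface, if the arm or the gripper's body presses on something with over 40 N, if the wrist force passes 120 N, or if a joint passes its speed limit or range.

## Working session

There is one attempt and no reset: what is moved stays moved. The work goes in short steps, Python scripts to look and compute and a shell command to move; the robot and the scene stay as the last step left them, time stands still between calls to the robot, and variables do not carry over. Pictures are saved under pics/ and viewed, at most 14 in all, crops included, and the job is handed in when it is done.

```bash
ls; mkdir -p pics; cat > h.py <<'E'
import numpy as np, cv2
from rig import readout, get_image, get_calibration, order, regions_of, mark_of
def save(cam,name):
    im=get_image(cam); cv2.imwrite(f'pics/{name}.png',im[:,:,::-1]); return im
def cal(cam):
    c=get_calibration(cam); f=192/np.tan(np.radians(c['fovy'])/2)
    K=np.array([[f,0,c['cx']],[0,f,c['cy']],[0,0,1]]); return K,np.array(c['distortion'],float),np.array(c['world_from_camera'])
def px2w(cam,uv,z):
    K,d,T=cal(cam); p=cv2.undistortPoints(np.array(uv,float).reshape(-1,1,2),K,d)[:,0]
    r=np.c_[p,np.ones(len(p))]@T[:3,:3].T; o=T[:3,3]
    return o+r*((z-o[2])/r[:,2])[:,None]
def w2px(cam,P):
    K,d,T=cal(cam); R=T[:3,:3].T
    return cv2.projectPoints(np.array(P,float).reshape(-1,1,3),cv2.Rodrigues(R)[0],-R@T[:3,3],K,d)[0][:,0]
def st():
    s=readout.sense(); print('t',round(s['t'],2),'tcp',np.round(s['tcp_pos'],4),'F',np.round(s['force'],1),'gap',round(s['finger_gap'],3),'g',round(s['grasp_force'],1),'\nq',np.round(s['qpos'],1),'\nR',np.round(s['ee_rot'],3).tolist()); return s
E
python3 - <<'E'
from h import *
st()
for c in ('top','side'):
    save(c,c+'0'); print(c,np.round(cal(c)[2],3).tolist())
    for n in ['amethyst_mid','emerald_mid','citrine_mid','garnet_mid','tongs','tongs_grip','tongs_tip','felt_mat','viewer','pocket0','pocket3','lid_bar','lid_hinge','mini_drawers','paper_stack','tape']:
        r=mark_of(c,n)
        print(c,n,[(np.round(x['xyz'],3).tolist(),round(x['confidence'],2)) for x in r[:2]])
E
```

```text
pics
t 0.0 tcp [0.1241 0.5098 0.1973] F [0.2 0.5 0.3] gap 1.001 g 0.0 
q [67.4 15.1 -2.8 72.2 -0.  81.1] 
R [[-0.972, 0.236, -0.0], [0.236, 0.972, -0.001], [0.0, -0.001, -1.0]]
top [[-0.004, -0.997, 0.073, 0.43], [-1.0, 0.004, 0.002, -0.027], [-0.002, -0.073, -0.997, 1.59], [0.0, 0.0, 0.0, 1.0]]
top amethyst_mid [([0.481, 0.329, 0.011], 0.46)]
top emerald_mid [([0.519, 0.285, 0.018], 0.62)]
top citrine_mid [([0.524, -0.39, 0.013], 0.62)]
top garnet_mid [([0.425, -0.296, 0.002], 0.64), ([0.416, 0.357, 0.015], 0.4)]
top tongs [([0.423, -0.296, 0.003], 0.43)]
top tongs_grip [([0.421, -0.308, 0.012], 0.55), ([0.519, 0.286, 0.017], 0.46)]
top tongs_tip [([0.413, -0.216, 0.009], 0.65), ([0.422, -0.311, -0.0], 0.18)]
top felt_mat [([0.423, -0.312, 0.002], 0.75)]
top viewer [([0.615, -0.256, 0.007], 0.8)]
top pocket0 [([0.569, -0.263, 0.014], 0.91), ([0.601, -0.198, 0.012], 0.86)]
top pocket3 [([0.569, -0.263, 0.014], 0.91), ([0.601, -0.198, 0.012], 0.86)]
top lid_bar [([0.533, -0.231, 0.082], 0.61)]
top lid_hinge [([0.672, -0.276, 0.052], 0.95)]
top mini_drawers []
top paper_stack []
top ta
[... 399 characters left out ...]
0.012], 0.26)]
side tongs [([0.488, 0.327, 0.003], 0.64), ([0.426, -0.297, 0.002], 0.6)]
side tongs_grip [([0.421, -0.305, 0.011], 0.77)]
side tongs_tip [([0.411, -0.214, 0.011], 0.76)]
side felt_mat [([0.423, -0.308, 0.002], 0.94), ([0.605, 0.058, 0.002], 0.23)]
side viewer [([0.612, -0.257, 0.01], 0.96)]
side pocket0 [([0.568, -0.265, 0.016], 0.91), ([0.563, -0.296, 0.013], 0.69)]
side pocket3 [([0.568, -0.265, 0.016], 0.91), ([0.563, -0.296, 0.013], 0.69)]
side lid_bar [([0.531, -0.234, 0.084], 0.58), ([0.48, 0.328, 0.009], 0.58)]
side lid_hinge [([0.42, 0.353, 0.001], 0.58), ([0.669, -0.276, 0.046], 0.56)]
side mini_drawers [([0.421, 0.349, 0.013], 0.24)]
side paper_stack []
side tape []
```

View pics/top0.png

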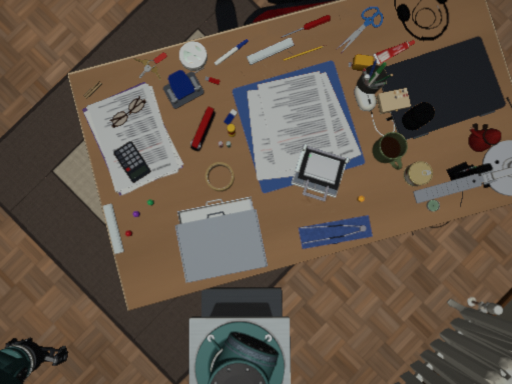

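View pics/side0.png

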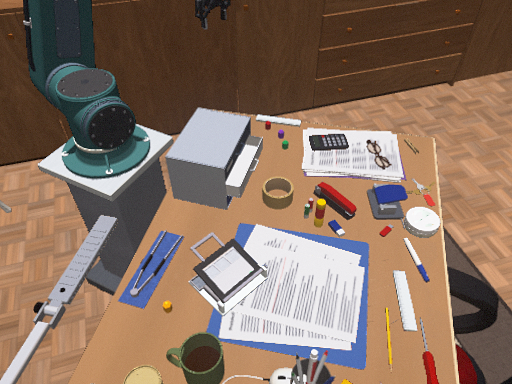

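The top view shows emerald at (151,202), amethyst at (137,214), garnet at (129,233) and citrine at (361,198). The viewer is at about (322,170) and the tongs are on the mat at about (335,232). In the side view the tongs' tips are at (172,238) and the pivot at (135,292). Next I'll refine the viewer, lid, tongs and cabinet geometry.

```bash
python3 - <<'E'
from h import *
im=cv2.imread('pics/side0.png'); cv2.imwrite('pics/c0.png',cv2.resize(im[215:325,110:290],None,fx=4.4,fy=4.4,interpolation=cv2.INTER_CUBIC))
# lid bar by triangulation is in marks; masks
for c in ('top','side'):
    for n in ('viewer','felt_mat','mini_drawers','tongs'):
        r=regions_of(c,n)
        if not r: print(c,n,'none');continue
        m=r[0]['mask'].astype(np.uint8)
        z={'viewer':.014,'felt_mat':.003,'mini_drawers':.165,'tongs':.010}[n]
        rect=cv2.minAreaRect(np.argwhere(m)[:,::-1].astype(np.float32)); b=cv2.boxPoints(rect)
        print(c,n,round(r[0]['confidence'],2),m.sum(),np.round(b).tolist(),np.round(px2w(c,b,z),3)[:,:2].tolist())
    for n in ('pocket0','pocket1','pocket2','lid_bar','lens_lid','lid_hinge'):
        print(c,n,[(np.round(x['xyz'],3).tolist(),round(x['confidence'],2)) for x in mark_of(c,n)[:5]])
E
```

```text
top viewer 0.89 2055 [[288.0, 189.0], [303.0, 143.0], [349.0, 158.0], [333.0, 204.0]] [[0.559, -0.159], [0.708, -0.21], [0.658, -0.355], [0.51, -0.303]]
top felt_mat 0.83 1509 [[298.0, 227.0], [369.0, 214.0], [373.0, 236.0], [302.0, 249.0]] [[0.437, -0.191], [0.477, -0.418], [0.408, -0.429], [0.367, -0.203]]
top mini_drawers none
top tongs 0.6 1998 [[288.0, 189.0], [304.0, 143.0], [350.0, 158.0], [334.0, 204.0]] [[0.559, -0.16], [0.708, -0.211], [0.657, -0.359], [0.509, -0.307]]
top pocket0 [([0.569, -0.263, 0.014], 0.91), ([0.601, -0.198, 0.012], 0.86), ([0.588, -0.232, 0.012], 0.72), ([0.564, -0.3, 0.014], 0.68)]
top pocket1 [([0.569, -0.263, 0.014], 0.91), ([0.601, -0.198, 0.012], 0.86), ([0.588, -0.232, 0.012], 0.72), ([0.564, -0.3, 0.014], 0.68)]
top pocket2 [([0.569, -0.263, 0.014], 0.91), ([0.601, -0.198, 0.012], 0.86), ([0.588, -0.232, 0.012], 0.72), ([0.564, -0.3, 0.014], 0.68)]
top lid_bar [([0.533, -0.231, 0.082], 0.61)]Traceback (most recent call last):
  File "<stdin>", line 13, in <module>
ValueError: it knows: amethyst, amethyst_mid, citrine, citrine_mid, emerald, emerald_mid, felt_mat, garnet, garnet_mid, lid_bar, lid_hinge, mini_drawers, paper_stack, pocket, tape, tongs, tongs_grip, tongs_tip, v
```

View pics/c0.png

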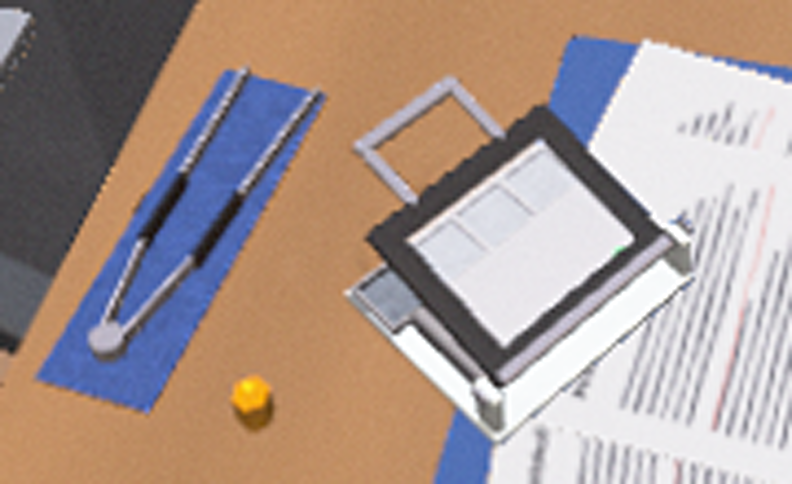

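The crop shows the lid slightly ajar over pockets 1–4. The bar runs from (365,148) to (450,85) and the front lid corners are at (370,238) and (545,105). I'll fit a model of the viewer and lid.

```bash
cat > fit.py <<'E'
from h import *
from scipy.optimize import least_squares
c=lambda x,y:(110+x/4.4,215+y/4.4)
Rz=lambda a:np.array([[np.cos(a),-np.sin(a),0],[np.sin(a),np.cos(a),0],[0,0,1]])
def lid(p,r,y,off=0):
    x,yy,a,th,hx=p; return np.array([x,yy,.006])+Rz(a)@np.array([hx-r*np.cos(th)-off*np.sin(th)*-1,y,.042+r*np.sin(th)+off*np.cos(th)])
def base(p,x,y,z): return np.array([p[0],p[1],.006])+Rz(p[2])@np.array([x,y,z])
obs=[(('l',.150,-.030),c(365,148)),(('l',.150,.030),c(450,85)),(('l',.108,-.065),c(370,238)),(('l',.108,.065),c(545,105)),
(('b',-.065,-.075,.008),c(348,293)),(('b',.065,-.075,.004),c(500,440))]
pk=[[.601,-.198],[.588,-.232],[.569,-.264],[.564,-.299]]
def res(p):
    r=[]
    for k,uv in obs:
        P=lid(p,*k[1:]) if k[0]=='l' else base(p,*k[1:])
        r+=list((w2px('side',P)[0]-uv)/1.0)
    for i,q in enumerate(pk): r+=list((base(p,p[5],.054-.036*i,0)[:2]-q)/.004) if 0 else list((base(np.r_[p[:3]],pkx(p),.054-.036*i,0)[:2]-q)/.004)
    r+=list((np.array(p[:2])-[.613,-.2565])/.003)
    h=lid(p,0,0); r+=list((h[:2]-[.6705,-.276])/.003)
    b=lid(p,.15,0); r+=list((b-[.532,-.2325,.083])/.003)
    return np.array(r)
pkx=lambda p:-.045
s=least_squares(res,[.613,-.256,-.3,.2,.06]); p=s.x
print('p',np.round(p[:2],4),'yaw',np.degrees(p[2]),'lid',np.degrees(p[3]),'hx',p[4]); print(np.round(s.fun,1))
print('hinge',lid(p,0,0),'bar',lid(p,.15,0),'bar70',lid([*p[:3],np.radians(70),p[4]],.15,0))
E
python3 fit.py; python3 - <<'E'
from h import *
print(px2w('top',[[178,213],[178,281],[265,266],[251,198]],.165)[:,:2].round(3).tolist())
K=[]
for c in('top','side'):
  for n in('tongs_grip','tongs_tip','felt_mat'): print(c,n,[(np.round(x['xyz'],3).tolist(),round(x['confidence'],2)) for x in mark_of(c,n)[:1]])
# tongs: side crop pivot, grip panels, tips
cc=lambda x,y:(110+x/4.4,215+y/4.4)
print(px2w('side',[cc(107,335),cc(165,212),cc(220,232),cc(245,72),cc(320,95)],.010).round(3).tolist())
E
```

```text
p [ 0.6194 -0.2591] yaw -17.65615780760961 lid 13.46231629390313 hx 0.054854273438634873
[ 0.6 -0.3 -0.   0.5 -0.8 -0.1 -0.2 -0.3 -0.2 -0.   0.2  1.5 -2.   1.
 -1.5  0.9  0.5  0.4 -1.   0.5  2.1 -0.9  0.4  0.1  0.2  0.3 -0. ]
hinge [ 0.671706   -0.27571476  0.048     ] bar [ 0.53269929 -0.23146923  0.08292087] bar70 [ 0.62281966 -0.26015435  0.18895389]
[[0.478, 0.173], [0.283, 0.172], [0.325, -0.078], [0.521, -0.038]]
top tongs_grip [([0.421, -0.308, 0.012], 0.55)]
top tongs_tip [([0.413, -0.216, 0.009], 0.65)]
top felt_mat [([0.423, -0.312, 0.002], 0.75)]
side tongs_grip [([0.421, -0.305, 0.011], 0.77)]
side tongs_tip [([0.411, -0.214, 0.011], 0.76)]
side felt_mat [([0.423, -0.308, 0.002], 0.94)]
[[0.43, -0.393, 0.01], [0.407, -0.312, 0.01], [0.444, -0.308, 0.01], [0.386, -0.204, 0.01], [0.438, -0.198, 0.01]]
```

```bash
python3 -m jog '[[[0.0136,-0.0247,0.01],[0,0,2.864],40],[[0.0136,-0.0247,0.01],[0,0,2.864],40],[[0.0136,-0.0247,0.01],[0,0,2.864],40],[[0.0136,-0.0247,0.01],[0,0,2.864],40],[[0.0136,-0.0247,0.01],[0,0,2.864],40],[[0.0136,-0.0247,0.01],[0,0,2.864],40],[[0.0136,-0.0247,0.01],[0,0,2.864],40],[[0.0136,-0.0247,0.01],[0,0,2.864],40],[[0.0136,-0.0247,0.0],[0,0,2.864],40],[[0.0136,-0.0247,0.0],[0,0,2.864],40]]' 30
python3 -m jog '[[[0.0136,-0.0247,0.0],[0,0,2.864],40],[[0.0136,-0.0247,0.0],[0,0,2.864],40],[[0.0136,-0.0247,0.0],[0,0,2.864],40],[[0.0136,-0.0247,0.0],[0,0,2.864],40],[[0.0136,-0.0247,0.0],[0,0,2.864],40],[[0.0136,-0.0247,0.0],[0,0,2.864],40],[[0.0136,-0.0247,0.0],[0,0,2.864],40],[[0.0136,-0.0247,0.0],[0,0,2.864],40],[[0.0136,-0.0247,0.0],[0,0,2.864],40],[[0.0136,-0.0247,0.0],[0,0,2.864],40]]'
python3 -m jog '[[[0.0136,-0.0247,0.0],[0,0,2.864],40],[[0.0136,-0.0247,0.0],[0,0,2.864],40],[[0.0136,-0.0247,0.0],[0,0,2.864],40],[[0.0136,-0.0247,0.0],[0,0,2.864],40],[[0.0136,-0.0247,0.0],[0,0,2.864],40],[[0.0136,-0.0247,-0.01],[0,0,2.864],40],[[0.0136,-0.0247,-0.01],[0,0,2.864],40],[[0.0136,-0.0247,-0.01],[0,0,2.864],40],[[0.0136,-0.0247,-0.02],[0,0,2.864],40],[[0.0136,-0.0247,-0.02],[0,0,2.864],40]]'
python3 -c "
from h import *
s=st(); R=s['ee_rot']; print(np.degrees(np.arctan2(R[1][1],R[0][1])))"
```

```text
t: 3.4
tcp_pos: [0.2606, 0.2622, 0.2781]
ee_rot: [[-0.966, -0.26, 0.001], [-0.26, 0.966, 0.0], [-0.001, 0.0, -1.0]]
force: [-0.0, 0.7, 0.1]
finger_gap: 0.401
grasp_force: 0.0
t: 4.4
tcp_pos: [0.3966, 0.0149, 0.2779]
ee_rot: [[-0.723, -0.691, 0.0], [-0.691, 0.723, 0.0], [-0.0, -0.0, -1.0]]
force: [1.0, 1.0, -0.4]
finger_gap: 0.402
grasp_force: 0.0
t: 5.4
tcp_pos: [0.5328, -0.2321, 0.2072]
ee_rot: [[-0.303, -0.953, 0.001], [-0.953, 0.303, -0.0], [0.0, -0.001, -1.0]]
force: [0.8, 0.0, 0.7]
finger_gap: 0.401
grasp_force: 0.0
t 5.4 tcp [ 0.5328 -0.2321  0.2072] F [0.8 0.  0.7] gap 0.401 g 0.0 
q [ -31.6   20.5    6.8   76.2    0.  -103.9] 
R [[-0.303, -0.953, 0.001], [-0.953, 0.303, -0.0], [0.0, -0.001, -1.0]]
162.3520841928074
```

```bash
python3 -m jog '[[[0,0,-0.03],[0,0,0],40],[[0,0,-0.03],[0,0,0],40],[[0,0,-0.03],[0,0,0],40],[[0,0,-0.02],[0,0,0],40],[[0,0,-0.02],[0,0,0],40],[[0,0,-0.01],[0,0,0],40],[[0,0,0],[0,0,0],40],[[0,0,0],[0,0,0],0],[[0,0,0],[0,0,0],0],[[0,0,0],[0,0,0],0]]' 30
python3 -m jog '[[[0,0,0],[0,0,0],0],[[0,0,0],[0,0,0],0],[[0,0,0],[0,0,0],0],[[0,0,0],[0,0,0],0],[[0,0,0],[0,0,0],0],[[0,0,0],[0,0,0],0],[[0,0,0],[0,0,0],0],[[0,0,0],[0,0,0],0],[[0,0,0],[0,0,0],0],[[0,0,0],[0,0,0],0]]'
python3 -c "
from h import *
st()
for c in('top','side'): print([(np.round(x['xyz'],3).tolist(),round(x['confidence'],2)) for x in mark_of(c,'lid_bar')[:2]],[(np.round(x['xyz'],3).tolist(),round(x['confidence'],2)) for x in mark_of(c,'lid_hinge')[:2]])"
```

```text
t: 6.4
tcp_pos: [0.5326, -0.2312, 0.0686]
ee_rot: [[-0.305, -0.952, 0.001], [-0.952, 0.305, -0.001], [0.0, -0.001, -1.0]]
force: [0.3, -0.1, 0.2]
finger_gap: 0.003
grasp_force: 0.0
t: 7.4
tcp_pos: [0.5322, -0.2309, 0.0678]
ee_rot: [[-0.305, -0.952, 0.0], [-0.952, 0.305, -0.0], [0.0, -0.0, -1.0]]
force: [0.3, 0.2, 0.3]
finger_gap: -0.002
grasp_force: 0.0
t 7.4 tcp [ 0.5322 -0.2309  0.0678] F [0.3 0.2 0.3] gap -0.002 g 0.0 
q [ -31.5   24.3   -9.5   56.2   -0.  -103.7] 
R [[-0.305, -0.952, 0.0], [-0.952, 0.305, -0.0], [0.0, -0.0, -1.0]]
[([0.533, -0.231, 0.082], 0.61)] [([0.672, -0.276, 0.052], 0.95)]
[([0.531, -0.234, 0.084], 0.58), ([0.48, 0.328, 0.009], 0.58)] [([0.42, 0.353, 0.001], 0.58), ([0.669, -0.276, 0.046], 0.56)]
```

```bash
sed -i 's/^def cal/def mk(c,*ns):\n    get_image(c)\n    for n in ns: print(c,n,[(np.round(x["xyz"],4).tolist(),round(x["confidence"],2)) for x in mark_of(c,n)[:4]])\ndef cal/' h.py; python3 -c "
from h import *
im=save('side','s1'); cv2.imwrite('pics/c1.png',cv2.resize(im[130:330,130:330,::-1],None,fx=2.9,fy=2.9,interpolation=cv2.INTER_CUBIC))
mk('top','lid_bar'); mk('side','lid_bar')"
```

```text
top lid_bar [([0.5297, -0.2315, 0.0814], 0.92)]
side lid_bar [([0.5334, -0.2334, 0.0844], 0.95), ([0.6006, 0.066, 0.002], 0.46)]
```

View pics/c1.png

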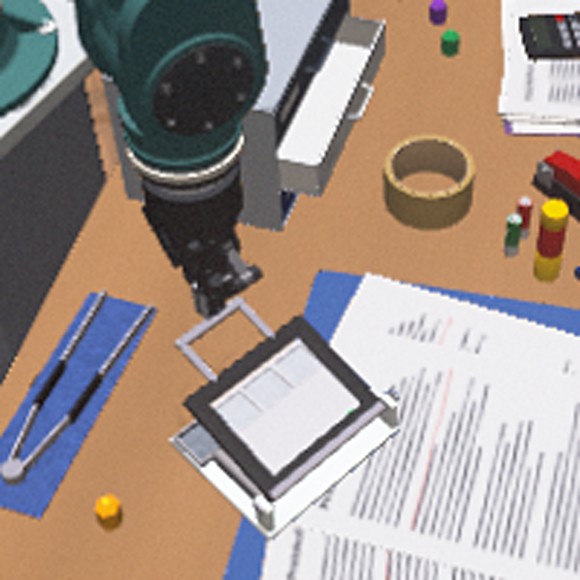

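```bash
python3 -c "
from h import *
s=readout.sense(); T=np.array(s['tcp_pos']);R=np.array(s['ee_rot'])
P=[T,T-.019*R[:,2],T-.073*R[:,2],[.5327,-.2315,.083]]
a=w2px('side',P); print(a.round(1).tolist(),((a-[130,130])*2.9).round().tolist()); print(w2px('top',P).round(1).tolist())
im=save('top','t1'); cv2.imwrite('pics/c2.png',cv2.resize(im[130:250,240:400,::-1],None,fx=5,fy=5,interpolation=cv2.INTER_CUBIC))
"
```

```text
[[203.5, 245.0], [202.9, 240.3], [200.8, 226.2], [203.0, 241.5]] [[213.0, 333.0], [211.0, 320.0], [205.0, 279.0], [212.0, 323.0]]
[[312.8, 196.1], [313.6, 195.6], [316.1, 194.4], [313.6, 195.6]]
```

View pics/c2.png

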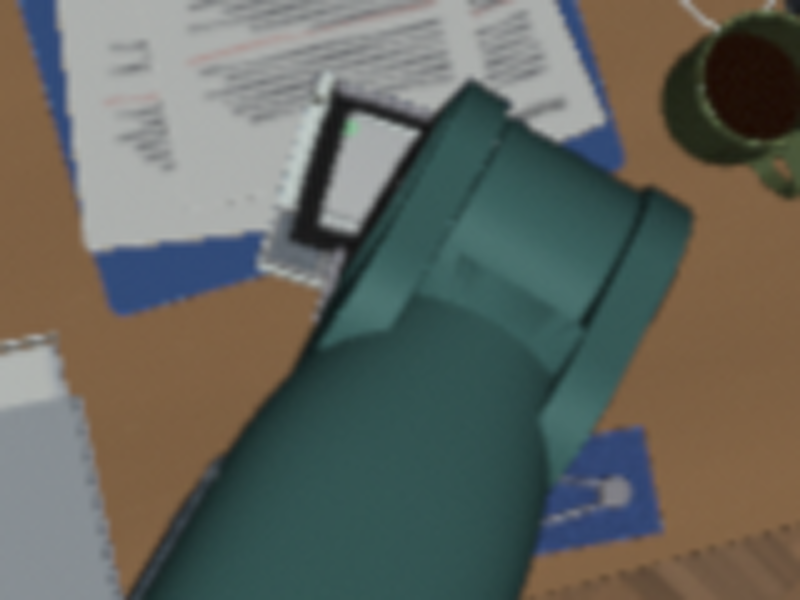

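The side crop shows the closed fingertips at about (210,308), where I expected (213,333). The top view is blocked by the arm. I'll zoom in on the fingertips.

```bash
python3 -c "
from h import *
im=cv2.imread('pics/s1.png'); cv2.imwrite('pics/c3.png',cv2.resize(im[180:270,160:260],None,fx=6.5,fy=6.5,interpolation=cv2.INTER_CUBIC))"
```

```text
(no output)
```

View pics/c3.png

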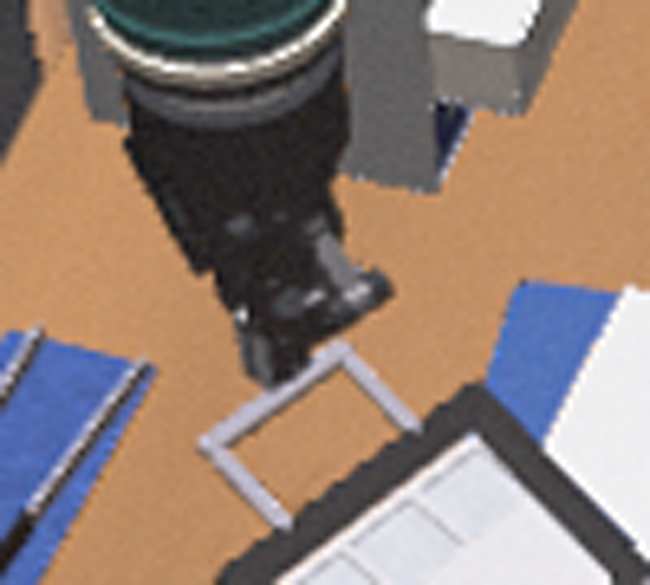

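The zoom shows the fingers apart along the bar's direction, at (265,370) and (370,290), with no fingertip at the projected TCP (283,422). That doesn't match the readout. I'll back off upward and compare shut and open pictures before grasping again.

```bash
python3 -m jog '[[[0,0,0.02],[0,0,0],0],[[0,0,0.03],[0,0,0],0],[[0,0,0.03],[0,0,0],0],[[0,0,0.02],[0,0,0],0],[[0,0,0],[0,0,0],0],[[0,0,0],[0,0,0],0],[[0,0,0],[0,0,0],0],[[0,0,0],[0,0,0],0],[[0,0,0],[0,0,0],0],[[0,0,0],[0,0,0],0]]'
python3 -c "
from h import *
st(); save('side','s2')"
python3 -m jog '[[[0,0,0],[0,0,0],100],[[0,0,0],[0,0,0],100],[[0,0,0],[0,0,0],100],[[0,0,0],[0,0,0],100],[[0,0,0],[0,0,0],100],[[0,0,0],[0,0,0],100],[[0,0,0],[0,0,0],100],[[0,0,0],[0,0,0],100],[[0,0,0],[0,0,0],100],[[0,0,0],[0,0,0],100]]'
python3 -c "
from h import *
s=st(); b=save('side','s3')[:,:,::-1].copy(); a=cv2.imread('pics/s2.png')
T=np.array(s['tcp_pos']);R=np.array(s['ee_rot'])
def dr(im,g):
  im=cv2.resize(im[160:270,150:250],None,fx=4,fy=4,interpolation=cv2.INTER_CUBIC)
  for P,c in[(T,(0,0,255)),(T+R[:,1]*g-R[:,2]*.013*(g>0),(0,255,0)),(T-R[:,1]*g-R[:,2]*.013*(g>0),(0,255,255))]:
    u=(w2px('side',[P])[0]-[150,160])*4; cv2.circle(im,tuple(int(v) for v in u),3,c,-1)
  return im
cv2.imwrite('pics/c4.png',np.hstack([dr(a,0),dr(b,.0425)]))"
```

```text
t: 8.9
tcp_pos: [0.532, -0.2308, 0.1674]
ee_rot: [[-0.305, -0.952, -0.001], [-0.952, 0.305, 0.0], [-0.0, 0.001, -1.0]]
force: [-0.0, 0.6, -0.6]
finger_gap: -0.0
grasp_force: 0.0
t 8.9 tcp [ 0.532  -0.2308  0.1674] F [-0.   0.6 -0.6] gap -0.0 g 0.0 
q [ -31.5   21.1    1.5   70.4   -0.  -103.7] 
R [[-0.305, -0.952, -0.001], [-0.952, 0.305, 0.0], [-0.0, 0.001, -1.0]]
t: 9.95
tcp_pos: [0.5322, -0.2309, 0.1678]
ee_rot: [[-0.305, -0.952, -0.0], [-0.952, 0.305, -0.0], [0.0, 0.0, -1.0]]
force: [-0.2, 0.1, -0.3]
finger_gap: 0.997
grasp_force: 0.0
t 9.95 tcp [ 0.5322 -0.2309  0.1678] F [-0.2  0.1 -0.3] gap 0.997 g 0.0 
q [ -31.5   21.1    1.5   70.4   -0.  -103.7] 
R [[-0.305, -0.952, -0.0], [-0.952, 0.305, -0.0], [0.0, 0.0, -1.0]]
```

View pics/c4.png

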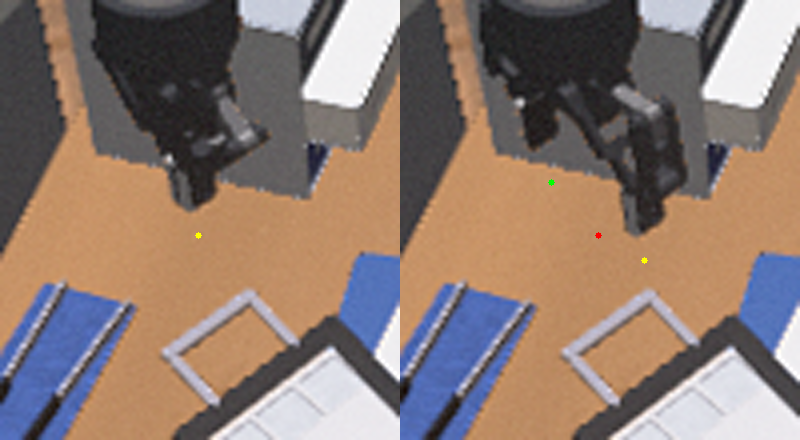

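Both pictures show the fingertips about 7 image pixels above the reported TCP: closed tip at (195,208) against (198,235). That is either a tool height error of about 26 mm or a shift. I'll probe the bare desk gently to find out.

```bash
python3 -m jog '[[[-0.013,0.015,0],[0,0,0],0],[[-0.013,0.015,0],[0,0,0],0],[[-0.013,0.015,0],[0,0,0],0],[[-0.013,0.015,0],[0,0,0],0],[[0,0,-0.03],[0,0,0],0],[[0,0,-0.03],[0,0,0],0],[[0,0,-0.03],[0,0,0],0],[[0,0,-0.03],[0,0,0],0],[[0,0,-0.03],[0,0,0],0],[[0,0,0],[0,0,0],0]]' 30
python3 -c "
from h import *
st(); save('side','s4')"
python3 -m jog '[[[0,0,-0.003],[0,0,0],0],[[0,0,-0.003],[0,0,0],0],[[0,0,-0.002],[0,0,0],0],[[0,0,-0.002],[0,0,0],0],[[0,0,-0.002],[0,0,0],0],[[0,0,-0.002],[0,0,0],0],[[0,0,0],[0,0,0],0],[[0,0,0],[0,0,0],0],[[0,0,0],[0,0,0],0],[[0,0,0],[0,0,0],0]]'
python3 -c "
from h import *
s=st(); a=save('side','s5')[:,:,::-1].copy()
T=np.array(s['tcp_pos']); im=cv2.resize(a[150:270,130:250],None,fx=5,fy=5,interpolation=cv2.INTER_CUBIC)
u=(w2px('side',[T])[0]-[130,150])*5; cv2.circle(im,tuple(int(v) for v in u),3,(0,0,255),-1); print(u)
cv2.imwrite('pics/c5.png',im)"
```

```text
t: 11.0
tcp_pos: [0.4782, -0.1698, 0.0151]
ee_rot: [[-0.305, -0.952, -0.005], [-0.952, 0.305, 0.003], [-0.001, 0.005, -1.0]]
force: [-0.3, -0.5, 0.8]
finger_gap: 0.002
grasp_force: 0.0
t 11.0 tcp [ 0.4782 -0.1698  0.0151] F [-0.3 -0.5  0.8] gap 0.002 g 0.0 
q [ -28.8   21.   -24.6   44.6    0.  -101. ] 
R [[-0.305, -0.952, -0.005], [-0.952, 0.305, 0.003], [-0.001, 0.005, -1.0]]
t: 12.05
tcp_pos: [0.4802, -0.1709, 0.0038]
ee_rot: [[-0.305, -0.952, 0.0], [-0.952, 0.305, -0.0], [0.0, -0.0, -1.0]]
force: [0.2, 0.5, -0.1]
finger_gap: -0.002
grasp_force: 0.0
t 12.05 tcp [ 0.4802 -0.1709  0.0038] F [ 0.2  0.5 -0.1] gap -0.002 g 0.0 
q [ -28.8   21.7  -25.6   42.6    0.  -101. ] 
R [[-0.305, -0.952, 0.0], [-0.952, 0.305, -0.0], [0.0, -0.0, -1.0]]
[357.08376986 433.94746168]
```

View pics/c5.png

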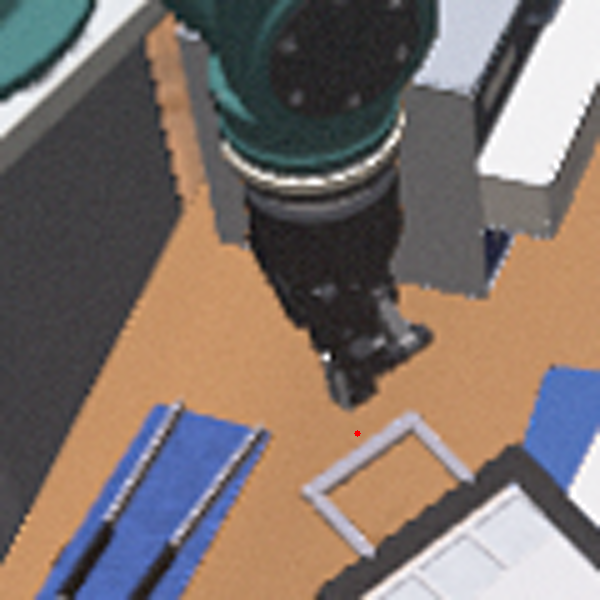

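```bash
python3 -m jog '[[[0,0,-0.001],[0,0,0],0],[[0,0,-0.001],[0,0,0],0],[[0,0,-0.001],[0,0,0],0],[[0,0,-0.001],[0,0,0],0],[[0,0,-0.001],[0,0,0],0],[[0,0,0],[0,0,0],0],[[0,0,0],[0,0,0],0],[[0,0,0],[0,0,0],0],[[0,0,0],[0,0,0],0],[[0,0,0],[0,0,0],0]]'
python3 -c "
from h import *
s=st(); p=px2w('side',[[130+350/5,150+408/5]],0); print(p, px2w('side',[[130+350/5,150+408/5]],0.03))"
```

```text
t: 13.1
tcp_pos: [0.4802, -0.1709, -0.0012]
ee_rot: [[-0.305, -0.952, 0.0], [-0.952, 0.305, -0.0], [0.0, -0.0, -1.0]]
force: [-0.0, -0.0, 0.6]
finger_gap: -0.004
grasp_force: 0.0
t 13.1 tcp [ 0.4802 -0.1709 -0.0012] F [-0.  -0.   0.6] gap -0.004 g 0.0 
q [ -28.8   22.1  -26.    41.9   -0.  -101. ] 
R [[-0.305, -0.952, 0.0], [-0.952, 0.305, -0.0], [0.0, -0.0, -1.0]]
[[ 0.46479008 -0.15481242  0.        ]] [[ 0.48069549 -0.17418249  0.03      ]]
```

```bash
python3 -m jog '[[[0,0,-0.003],[0,0,0],0],[[0,0,-0.003],[0,0,0],0],[[0,0,-0.003],[0,0,0],0],[[0,0,-0.002],[0,0,0],0],[[0,0,-0.002],[0,0,0],0],[[0,0,-0.001],[0,0,0],0],[[0,0,0],[0,0,0],0],[[0,0,0],[0,0,0],0],[[0,0,0],[0,0,0],0],[[0,0,0],[0,0,0],0]]'
python3 -m jog '[[[0,0,-0.001],[0,0,0],0],[[0,0,-0.001],[0,0,0],0],[[0,0,-0.001],[0,0,0],0],[[0,0,-0.001],[0,0,0],0],[[0,0,-0.001],[0,0,0],0],[[0,0,-0.001],[0,0,0],0],[[0,0,0],[0,0,0],0],[[0,0,0],[0,0,0],0],[[0,0,0],[0,0,0],0],[[0,0,0],[0,0,0],0]]'
python3 -c "
from h import *
s=st();save('side','s6')"
```

```text
t: 14.1
tcp_pos: [0.4802, -0.1709, -0.0151]
ee_rot: [[-0.305, -0.952, 0.0], [-0.952, 0.305, -0.0], [0.0, -0.0, -1.0]]
force: [-0.1, -0.1, -0.5]
finger_gap: -0.002
grasp_force: 0.0
t: 15.1
tcp_pos: [0.4802, -0.1709, -0.0212]
ee_rot: [[-0.305, -0.952, 0.0], [-0.952, 0.305, -0.0], [0.0, -0.0, -1.0]]
force: [0.2, -0.8, -0.1]
finger_gap: 0.003
grasp_force: 0.0
t 15.1 tcp [ 0.4802 -0.1709 -0.0212] F [ 0.2 -0.8 -0.1] gap 0.003 g 0.0 
q [ -28.8   23.5  -27.6   38.9   -0.  -101. ] 
R [[-0.305, -0.952, 0.0], [-0.952, 0.305, -0.0], [0.0, -0.0, -1.0]]
```

Confirmed: the reported TCP sits well below the real fingertip. I'll find the contact.

```bash
for i in 1 2; do python3 -m jog '[[[0,0,-0.001],[0,0,0],0],[[0,0,0],[0,0,0],0],[[0,0,-0.001],[0,0,0],0],[[0,0,0],[0,0,0],0],[[0,0,-0.001],[0,0,0],0],[[0,0,0],[0,0,0],0],[[0,0,0],[0,0,0],0],[[0,0,0],[0,0,0],0],[[0,0,0],[0,0,0],0],[[0,0,0],[0,0,0],0]]' | egrep 't:|tcp|force'; done
```

```text
t: 16.15
tcp_pos: [0.4802, -0.1709, -0.0242]
ee_rot: [[-0.305, -0.952, 0.0], [-0.952, 0.305, -0.0], [0.0, -0.0, -1.0]]
force: [0.3, -1.0, 0.4]
grasp_force: 0.0
t: 17.15
tcp_pos: [0.4802, -0.1709, -0.0272]
ee_rot: [[-0.305, -0.952, 0.0], [-0.952, 0.305, -0.0], [0.0, -0.0, -1.0]]
force: [-0.8, 0.5, -0.3]
grasp_force: 0.0
```

```bash
python3 -c "
from h import *
s=readout.sense(); save('side','s7'); a0=None
for n in ('s4','s5','s6','s7'):
  g=cv2.imread(f'pics/{n}.png')[200:250,193:215].max(2); m=(g<70); r=np.argwhere(m); 
  print(n, r[:,0].max()+200, 193+r[r[:,0]==r[:,0].max(),1].mean())
for z in(0,.004): print(px2w('side',[[200+1.0,239.5]],z))
for z in (.0151,.0038,-.0212,-.0272): print(z,[w2px('side',[[.4802,-.1709,z+b]])[0].round(1).tolist() for b in (0,.025,.03,.035)])
"
```

```text
s4 227 199.5
s5 230 200.5
s6 236 201.5
s7 237 201.5
[[ 4.82382931e-01 -1.76976158e-01 -1.11022302e-16]]
[[ 0.48442898 -0.17946476  0.004     ]]
0.0151 [[201.0, 234.2], [200.2, 228.3], [200.0, 227.1], [199.8, 225.9]]
0.0038 [[201.4, 236.8], [200.6, 231.0], [200.4, 229.8], [200.2, 228.6]]
-0.0212 [[202.2, 242.4], [201.4, 236.8], [201.2, 235.6], [201.1, 234.5]]
-0.0272 [[202.4, 243.8], [201.6, 238.2], [201.4, 237.0], [201.3, 235.9]]
```

```bash
for i in 1 2; do python3 -m jog '[[[0,0,-0.001],[0,0,0],0],[[0,0,0],[0,0,0],0],[[0,0,-0.001],[0,0,0],0],[[0,0,0],[0,0,0],0],[[0,0,0],[0,0,0],0],[[0,0,0],[0,0,0],0],[[0,0,0],[0,0,0],0],[[0,0,0],[0,0,0],0],[[0,0,0],[0,0,0],0],[[0,0,0],[0,0,0],0]]' | egrep 't:|tcp|^force'; done
```

```text
t: 18.2
tcp_pos: [0.4802, -0.1709, -0.0292]
ee_rot: [[-0.305, -0.952, 0.0], [-0.952, 0.305, -0.0], [0.0, -0.0, -1.0]]
force: [-0.7, 0.6, 0.7]
t: 19.2
tcp_pos: [0.4802, -0.1709, -0.0312]
ee_rot: [[-0.305, -0.952, 0.0], [-0.952, 0.305, -0.0], [0.0, -0.0, -1.0]]
force: [-0.4, 0.2, 0.1]
```

```bash
for i in 1 2; do python3 -m jog '[[[0,0,-0.001],[0,0,0],0],[[0,0,0],[0,0,0],0],[[0,0,0],[0,0,0],0],[[0,0,-0.001],[0,0,0],0],[[0,0,0],[0,0,0],0],[[0,0,0],[0,0,0],0],[[0,0,0],[0,0,0],0],[[0,0,0],[0,0,0],0],[[0,0,0],[0,0,0],0],[[0,0,0],[0,0,0],0]]' | egrep 't:|tcp|^force'; done; python3 -c "
from h import *
save('side','s8'); g=cv2.imread('pics/s8.png')[200:250,193:215].max(2); r=np.argwhere(g<70); print(r[:,0].max()+200)
im=cv2.imread('pics/s8.png'); cv2.imwrite('pics/c6.png',cv2.resize(im[205:250,175:235],None,fx=8,fy=8,interpolation=cv2.INTER_CUBIC))"
```

```text
t: 20.2
tcp_pos: [0.4801, -0.1708, -0.0333]
ee_rot: [[-0.305, -0.952, -0.0], [-0.952, 0.305, 0.0], [-0.0, 0.0, -1.0]]
force: [-2.2, 0.7, 0.4]
t: 21.2
tcp_pos: [0.4803, -0.1709, -0.0336]
ee_rot: [[-0.305, -0.952, 0.001], [-0.952, 0.305, -0.001], [0.0, -0.001, -1.0]]
force: [-11.8, 5.8, 37.3]
238
```

View pics/c6.png

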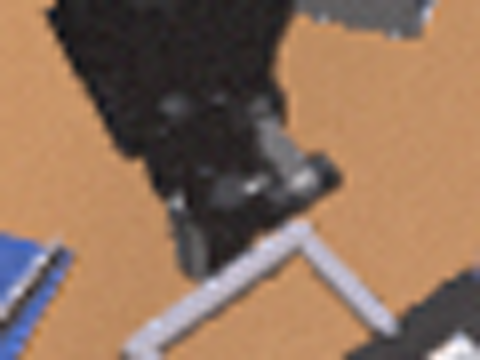

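The tip touches the desk at reported z = −0.0333, so the true fingertip z is the reported z plus 0.033. I'll use that correction from here on and grasp the bar again.

```bash
python3 -m jog '[[[0,0,0.02],[0,0,0],0],[[0,0,0.035],[0,0,0],0],[[0,0,0.04],[0,0,0],0],[[0,0,0.04],[0,0,0],0],[[0,0,0.03],[0,0,0],0],[[0,0,0.03],[0,0,0],40],[[0.013,-0.015,0],[0,0,0],40],[[0.013,-0.015,0],[0,0,0],40],[[0.013,-0.015,0],[0,0,0],40],[[0.0135,-0.0155,0],[0,0,0],40]]'
python3 -m jog '[[[0,0,0],[0,0,0],40],[[0,0,-0.03],[0,0,0],40],[[0,0,-0.03],[0,0,0],40],[[0,0,-0.03],[0,0,0],40],[[0,0,-0.02],[0,0,0],40],[[0,0,-0.01],[0,0,0],40],[[0,0,-0.007],[0,0,0],40],[[0,0,0],[0,0,0],40],[[0,0,0],[0,0,0],0],[[0,0,0],[0,0,0],0]]'
python3 -m jog '[[[0,0,0],[0,0,0],0],[[0,0,0],[0,0,0],0],[[0,0,0],[0,0,0],0],[[0,0,0],[0,0,0],0],[[0,0,0],[0,0,0],0],[[0,0,0],[0,0,0],0],[[0,0,0],[0,0,0],0],[[0,0,0],[0,0,0],0],[[0,0,0],[0,0,0],0],[[0,0,0],[0,0,0],0]]' 30
python3 -c "
from h import *
st(); mk('top','lid_bar','lid_hinge'); mk('side','lid_bar','lid_hinge')"
```

```text
t: 22.25
tcp_pos: [0.5336, -0.2322, 0.16]
ee_rot: [[-0.305, -0.952, 0.001], [-0.952, 0.305, -0.0], [0.0, -0.001, -1.0]]
force: [-0.3, -0.3, 0.8]
finger_gap: 0.4
grasp_force: 0.0
t: 23.25
tcp_pos: [0.5296, -0.2303, 0.0329]
ee_rot: [[-0.305, -0.952, -0.005], [-0.952, 0.305, 0.001], [0.001, 0.006, -1.0]]
force: [-2.8, -4.3, 0.5]
finger_gap: 0.1
grasp_force: 30.0
t: 24.25
tcp_pos: [0.5299, -0.2305, 0.0328]
ee_rot: [[-0.305, -0.952, -0.005], [-0.952, 0.305, 0.001], [0.0, 0.005, -1.0]]
force: [-14.9, 3.0, 3.4]
finger_gap: 0.1
grasp_force: 30.7
t 24.25 tcp [ 0.5299 -0.2305  0.0328] F [-14.9   3.    3.4] gap 0.1 g 30.7 
q [-3.150e+01  2.590e+01 -1.280e+01  5.160e+01 -1.000e-01 -1.038e+02] 
R [[-0.305, -0.952, -0.005], [-0.952, 0.305, 0.001], [0.0, 0.005, -1.0]]
top lid_bar []
top lid_hinge [([0.6676, -0.272, 0.0502], 0.82)]
side lid_bar [([0.5286, -0.2334, 0.0807], 0.62), ([0.4212, -0.3073, 0.012], 0.19)]
side lid_hinge [([0.6699, -0.2782, 0.0443], 0.88)]
```

```bash
python3 -m jog '[[[0.0002,-0.0001,0.0071],[0,0,0],0],[[0.0002,-0.0001,0.0071],[0,0,0],0],[[0.0026,-0.0008,0.0068],[0,0,0],0],[[0.0026,-0.0008,0.0068],[0,0,0],0],[[0.0033,-0.001,0.0066],[0,0,0],0],[[0.0033,-0.001,0.0066],[0,0,0],0],[[0.0039,-0.0012,0.0062],[0,0,0],0],[[0.0039,-0.0012,0.0062],[0,0,0],0],[[0.0044,-0.0014,0.0058],[0,0,0],0],[[0.0044,-0.0014,0.0058],[0,0,0],0]]' 
python3 -m jog '[[[0.005,-0.0016,0.0053],[0,0,0],0],[[0.005,-0.0016,0.0053],[0,0,0],0],[[0.0054,-0.0017,0.0048],[0,0,0],0],[[0.0054,-0.0017,0.0048],[0,0,0],0],[[0.0058,-0.0019,0.0042],[0,0,0],0],[[0.0058,-0.0019,0.0042],[0,0,0],0],[[0.0062,-0.002,0.0035],[0,0,0],0],[[0.0062,-0.002,0.0035],[0,0,0],0],[[0.0065,-0.0021,0.0028],[0,0,0],0],[[0.0065,-0.0021,0.0028],[0,0,0],0]]' 
python3 -m jog '[[[0,0,0],[0,0,0],0],[[0,0,0],[0,0,0],0],[[0,0,0],[0,0,0],0],[[0,0,0],[0,0,0],0],[[0,0,0],[0,0,0],0],[[0,0,0],[0,0,0],0],[[0,0,0],[0,0,0],0],[[0,0,0],[0,0,0],0],[[0,0,0],[0,0,0],0],[[0,0,0],[0,0,0],0]]'
python3 -c "
from h import *
st(); mk('top','lid_bar','lid_hinge'); mk('side','lid_bar','lid_hinge','pocket'); save('side','s9')"
```

```text
t: 25.55
tcp_pos: [0.5602, -0.2402, 0.0983]
ee_rot: [[-0.305, -0.952, -0.003], [-0.952, 0.305, 0.0], [0.001, 0.003, -1.0]]
force: [-11.1, 1.0, 6.2]
finger_gap: 0.102
grasp_force: 29.9
t: 26.55
tcp_pos: [0.6194, -0.2592, 0.1406]
ee_rot: [[-0.305, -0.952, 0.001], [-0.952, 0.305, -0.001], [0.0, -0.001, -1.0]]
force: [-6.2, 1.8, 10.2]
finger_gap: 0.1
grasp_force: 31.0
t: 27.55
tcp_pos: [0.6199, -0.2593, 0.1407]
ee_rot: [[-0.305, -0.952, 0.002], [-0.952, 0.305, -0.001], [0.001, -0.002, -1.0]]
force: [-3.4, 1.5, 11.3]
finger_gap: 0.103
grasp_force: 31.2
t 27.55 tcp [ 0.6199 -0.2593  0.1407] F [-3.4  1.5 11.3] gap 0.103 g 31.2 
q [ -29.6   30.8   13.7   72.8   -0.  -101.9] 
R [[-0.305, -0.952, 0.002], [-0.952, 0.305, -0.001], [0.001, -0.002, -1.0]]
top lid_bar [([0.4189, 0.3588, 0.0124], 0.48)]
top lid_hinge [([0.5194, 0.2818, 0.0015], 0.73), ([0.6669, -0.277, 0.0484], 0.7)]
side lid_bar [([0.6192, -0.2624, 0.1876], 0.89), ([0.6675, -0.2778, 0.0468], 0.75), ([0.5173, 0.2865, -0.0048], 0.27)]
side lid_hinge [([0.6672, -0.2776, 0.0433], 0.71), ([0.5922, -0.1965, 0.0156], 0.33)]
side pocket [([0.5946, -0.1945, 0.0147], 0.85), ([0.5651, -0.295, 0.0089], 0.76)]
```

The arm's path puts the lid at about 69.8° (57.1° of turn, starting from 12.6°). I'll release it and go over to the tongs.

```bash
python3 -m jog '[[[0,0,-0.001],[0,0,0],0],[[0,0,0],[0,0,0],12],[[0,0,0],[0,0,0],16],[[0,0,0],[0,0,0],25],[[0,0,0],[0,0,0],40],[[0,0,0.015],[0,0,0],40],[[0,0,0.025],[0,0,0],40],[[0,0,0.03],[0,0,0],40],[[-0.02,-0.0047,0],[0,0,2.33],60],[[-0.02,-0.0047,0],[0,0,2.33],80]]' 
python3 -m jog '[[[-0.025,-0.005,0],[0,0,3],100],[[-0.025,-0.006,0],[0,0,3],100],[[-0.025,-0.006,0],[0,0,3],100],[[-0.025,-0.006,0],[0,0,3],100],[[-0.02,-0.005,-0.02],[0,0,2.3],100],[[-0.02,-0.005,-0.02],[0,0,2.3],100],[[-0.019,-0.005,-0.02],[0,0,2],100],[[0,0,0],[0,0,0],100],[[0,0,0],[0,0,0],100],[[0,0,0],[0,0,0],100]]'
python3 -c "
from h import *
st(); mk('top','lid_bar','lid_hinge','pocket','viewer','tongs_tip','tongs_grip'); mk('side','lid_bar','lid_hinge','pocket','viewer','tongs_tip','tongs_grip','tongs'); a=save('side','s10')
cv2.imwrite('pics/c7.png',cv2.resize(a[190:330,120:320,::-1],None,fx=4,fy=4,interpolation=cv2.INTER_CUBIC))"
```

```text
t: 28.95
tcp_pos: [0.5795, -0.2686, 0.2085]
ee_rot: [[-0.224, -0.974, 0.001], [-0.974, 0.224, -0.001], [0.0, -0.001, -1.0]]
force: [0.8, -0.6, -0.1]
finger_gap: 0.728
grasp_force: 0.0
t: 29.95
tcp_pos: [0.4212, -0.3067, 0.1488]
ee_rot: [[0.096, -0.995, 0.001], [-0.995, -0.096, -0.001], [0.001, -0.001, -1.0]]
force: [-0.5, 0.1, -1.0]
finger_gap: 0.998
grasp_force: 0.0
t 29.95 tcp [ 0.4212 -0.3067  0.1488] F [-0.5  0.1 -1. ] gap 0.998 g 0.0 
q [ -45.    15.8   -9.5   64.6    0.  -140.5] 
R [[0.096, -0.995, 0.001], [-0.995, -0.096, -0.001], [0.001, -0.001, -1.0]]
top lid_bar [([0.6178, -0.2613, 0.1882], 0.7)]
top lid_hinge [([0.6668, -0.2727, 0.0531], 0.77)]
top pocket [([0.5612, -0.2987, 0.0152], 0.76), ([0.571, -0.2655, 0.016], 0.69), ([0.5861, -0.2293, 0.015], 0.66), ([0.5993, -0.1949, 0.0168], 0.65)]
top viewer [([0.6166, -0.2581, 0.0049], 0.66), ([0.5299, -0.3858, -0.0035], 0.63)]
top tongs_tip [([0.6018, -0.1945, 0.0151], 0.61), ([0.4168, -0.2122, 0.0104], 0.48)]
top tongs_grip []
side lid_bar [([0.6202, -0.2617, 0.1884], 0.82)]
side lid_hinge [([0.666, -0.2767, 0.0457], 0.76)]
side pocket [([0.5712, -0.2648, 0.0137], 0.91), ([0.5617, -0.2971, 0.0092], 0.88), ([0.5912, -0.1934, 0.0173], 0.85), ([0.5834, -0.2292, 0.0188], 0.65)]
side viewer [([0.617, -0.2546, 0.0098], 0.7)]
side tongs_tip [([0.4122, -0.2159, 0.0092], 0.92)]
side tongs_grip [([0.4218, -0.3098, 0.0118], 0.73), ([0.4093, -0.2142, 0.0117], 0.64)]
side tongs [([0.4213, -0.3002, 0.0048], 0.9), ([0.4785, 0.3288, 0.0112], 0.64)]
```

View pics/c7.png

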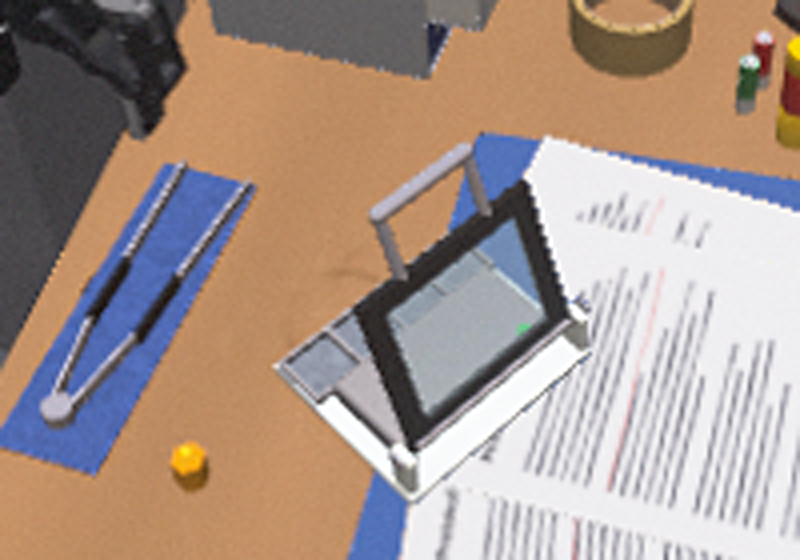

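The picture shows the lid standing at about 70°, with the bar at (420,185). The tongs are still on the mat, with grip panels at (110,290) and (158,305). Next I'll grasp them.

```bash
python3 -m jog '[[[0,0,-0.03],[0,0,0],100],[[0,0,-0.04],[0,0,0],100],[[0,0,-0.04],[0,0,0],100],[[0,0,-0.03],[0,0,0],90],[[0,0,-0.02],[0,0,0],80],[[0,0,-0.01],[0,0,0],70],[[0,0,-0.005],[0,0,0],65],[[0,0,-0.003],[0,0,0],60],[[0,0,0],[0,0,0],55],[[0,0,0],[0,0,0],50]]' 60
python3 -m jog '[[[0,0,0],[0,0,0],46],[[0,0,0],[0,0,0],42],[[0,0,0],[0,0,0],42],[[0,0,0],[0,0,0],42],[[0,0,0],[0,0,0],42],[[0,0,0],[0,0,0],42],[[0,0,0],[0,0,0],42],[[0,0,0],[0,0,0],42],[[0,0,0],[0,0,0],42],[[0,0,0],[0,0,0],42]]'
```

```text
t: 31.75
tcp_pos: [0.4207, -0.3068, -0.0293]
ee_rot: [[0.096, -0.995, 0.001], [-0.995, -0.096, -0.001], [0.001, -0.001, -1.0]]
force: [0.9, -0.1, 0.5]
finger_gap: 0.501
grasp_force: 0.1
t: 32.75
tcp_pos: [0.4212, -0.3069, -0.0289]
ee_rot: [[0.096, -0.995, 0.002], [-0.995, -0.096, -0.001], [0.001, -0.002, -1.0]]
force: [1.5, 1.8, 9.1]
finger_gap: 0.425
grasp_force: 12.5
```

```bash
python3 -m jog '[[[0,0,0.005],[0,0,0],42],[[0,0,0.01],[0,0,0],42],[[0,0,0.015],[0,0,0],42],[[0,0,0.02],[0,0,0],42],[[0,0,0.02],[0,0,0],42],[[0,0,0.02],[0,0,0],42],[[0,0,0.01],[0,0,0],42],[[0,0,0],[0,0,0],42],[[0,0,0],[0,0,0],42],[[0,0,0],[0,0,0],42]]' 60
python3 -c "
from h import *
st(); mk('top','tongs_tip'); mk('side','tongs_tip','tongs_grip','tongs'); a=save('side','s11')
cv2.imwrite('pics/c8.png',cv2.resize(a[190:310,110:230,::-1],None,fx=5,fy=5,interpolation=cv2.INTER_CUBIC))"
```

```text
t: 33.75
tcp_pos: [0.4199, -0.306, 0.0692]
ee_rot: [[0.096, -0.995, -0.001], [-0.995, -0.096, 0.001], [-0.001, 0.001, -1.0]]
force: [0.8, -0.3, -0.8]
finger_gap: 0.423
grasp_force: 10.2
t 33.75 tcp [ 0.4199 -0.306   0.0692] F [ 0.8 -0.3 -0.8] gap 0.423 g 10.2 
q [ -45.1   18.9  -18.2   53.    -0.  -140.6] 
R [[0.096, -0.995, -0.001], [-0.995, -0.096, 0.001], [-0.001, 0.001, -1.0]]
top tongs_tip [([0.4182, 0.3588, 0.0122], 0.74), ([0.4076, -0.2129, 0.1116], 0.45), ([0.5274, -0.3866, 0.0015], 0.23)]
side tongs_tip [([0.4079, -0.2136, 0.1082], 0.8), ([0.6031, 0.0644, -0.0003], 0.16)]
side tongs_grip [([0.4179, -0.3046, 0.1113], 0.89), ([0.4208, 0.3532, -0.0005], 0.4)]
side tongs [([0.4192, -0.2982, 0.1051], 0.67)]
```

View pics/c8.png

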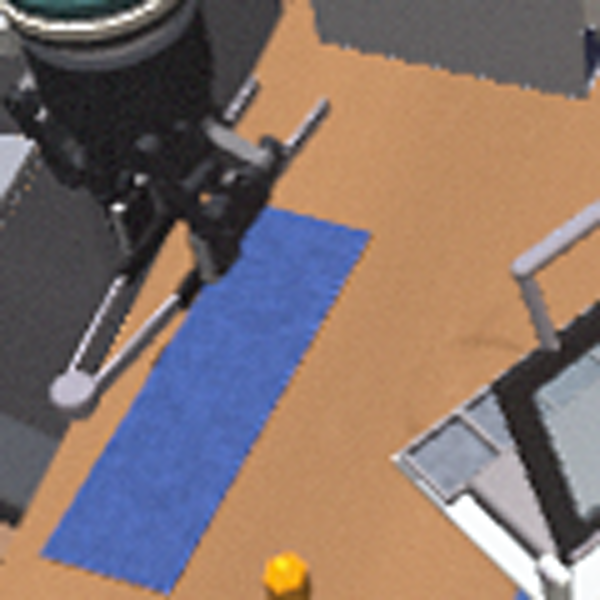

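The tongs are held level, with the tips at (255,95) and (320,105). The tip is about 93 mm ahead of the TCP, and their underside is at reported z + 0.032. I'll turn towards citrine.

```bash
python3 -m jog '[[[0.0037,-0.0015,0],[0,0,-7.8],42],[[0.0037,-0.0015,0],[0,0,-7.8],42],[[0.0037,-0.0015,0],[0,0,-7.8],42],[[0.0037,-0.0015,0],[0,0,-7.8],42],[[0.0037,-0.0015,0],[0,0,-7.8],42],[[0.0037,-0.0015,0],[0,0,-7.8],42],[[0.0037,-0.0015,0],[0,0,-7.8],42],[[0.0037,-0.0015,0],[0,0,-7.8],42],[[0.0037,-0.0015,0],[0,0,-7.8],42],[[0.0037,-0.0015,0],[0,0,-7.8],42]]' | egrep 't:|tcp_pos'
python3 -m jog '[[[0,0,0],[0,0,-7.8],42],[[0,0,0],[0,0,-7.8],42],[[0,0,0],[0,0,-7.8],42],[[0,0,0],[0,0,-7.8],42],[[0,0,0],[0,0,-7.8],42],[[0,0,0],[0,0,-7.8],42],[[0,0,0],[0,0,-7.8],42],[[0,0,0],[0,0,-7.8],42],[[0,0,0],[0,0,0],42],[[0,0,0],[0,0,0],42]]'
cat > tip.py <<'E'
from h import *
import sys
def mks(c,n):
    return [(np.round(x["xyz"],4).tolist(),round(x["confidence"],2)) for x in mark_of(c,n)[:3]]
s=st(); T=np.array(s['tcp_pos']);R=np.array(s['ee_rot']); h=R[:2,0]*(-1 if 1 else 1); 
h=-R[:2,0]; l=np.array([-h[1],h[0]]); print('heading',np.degrees(np.arctan2(h[1],h[0])))
for c in('top','side'):
    get_image(c)
    for n in sys.argv[1:]:
        for x in mark_of(c,n)[:3]:
            p=np.array(x['xyz']); d=p[:2]-T[:2]
            print(c,n,np.round(p,4),round(x['confidence'],2),'ahead',round(d@h,4),'left',round(d@l,4),'z-r',round(p[2]-T[2],4))
E
python3 tip.py tongs_tip citrine_mid
```

```text
t: 35.1
tcp_pos: [0.4574, -0.3214, 0.0699]
ee_rot: [[-0.955, -0.295, -0.0], [-0.295, 0.955, 0.0], [0.0, 0.0, -1.0]]
t: 36.1
tcp_pos: [0.4573, -0.3214, 0.0699]
ee_rot: [[-0.711, 0.703, -0.0], [0.703, 0.711, 0.0], [0.0, -0.0, -1.0]]
force: [-0.4, -0.1, -0.4]
finger_gap: 0.424
grasp_force: 10.2
t 36.1 tcp [ 0.4573 -0.3214  0.0699] F [-0.4 -0.1 -0.4] gap 0.424 g 10.2 
q [-43.5  22.3 -12.5  55.2  -0.    1.2] 
R [[-0.711, 0.703, -0.0], [0.703, 0.711, 0.0], [0.0, -0.0, -1.0]]
heading -44.66606359120266
top tongs_tip [0.421  0.3557 0.0142] 0.73 ahead -0.5017 left 0.456 z-r -0.0557
top tongs_tip [ 0.5249 -0.3864  0.1109] 0.58 ahead 0.0938 left 0.0013 z-r 0.041
side tongs_tip [ 0.523  -0.3851  0.111 ] 0.56 ahead 0.0916 left 0.0009 z-r 0.0411
side tongs_tip [ 0.5842 -0.2338  0.0183] 0.49 ahead 0.0287 left 0.1515 z-r -0.0516
side tongs_tip [ 0.5637 -0.296   0.0124] 0.37 ahead 0.0579 left 0.0929 z-r -0.0575
side citrine_mid [ 0.6673 -0.2754  0.0448] 0.51 ahead 0.1171 left 0.1803 z-r -0.0251
side citrine_mid [ 0.529  -0.3892  0.0115] 0.44 ahead 0.0987 left 0.0022 z-r -0.0584
side citrine_mid [0.479  0.3309 0.0109] 0.29 ahead -0.4431 left 0.4792 z-r -0.059
```

```bash
python3 -m jog '[[[0,0,-0.02],[0,0,0],42],[[0,0,-0.02],[0,0,0],42],[[0,0,-0.02],[0,0,0],42],[[0,0,-0.015],[0,0,0],42],[[0,0,-0.01],[0,0,0],42],[[0,0,-0.0085],[0,0,0],42],[[0,0,0],[0,0,0],42],[[0,0,0],[0,0,0],42],[[0,0,0],[0,0,0],38],[[0,0,0],[0,0,0],35]]' 40
python3 -m jog '[[[0,0,0],[0,0,0],33],[[0,0,0],[0,0,0],31],[[0,0,0],[0,0,0],29],[[0,0,0],[0,0,0],27],[[0,0,0],[0,0,0],25],[[0,0,0],[0,0,0],25],[[0,0,0],[0,0,0],25],[[0,0,0],[0,0,0],25],[[0,0,0],[0,0,0],25],[[0,0,0],[0,0,0],25]]'
python3 tip.py citrine_mid
```

```text
t: 37.4
tcp_pos: [0.4576, -0.3217, -0.023]
ee_rot: [[-0.708, 0.706, 0.001], [0.706, 0.708, -0.001], [-0.001, 0.0, -1.0]]
force: [0.0, -1.2, -0.5]
finger_gap: 0.349
grasp_force: 12.5
t: 38.4
tcp_pos: [0.4573, -0.3214, -0.0235]
ee_rot: [[-0.708, 0.706, -0.0], [0.706, 0.708, -0.0], [-0.0, -0.0, -1.0]]
force: [0.8, -0.1, -0.0]
finger_gap: 0.325
grasp_force: 39.2
t 38.4 tcp [ 0.4573 -0.3214 -0.0235] F [ 0.8 -0.1 -0. ] gap 0.325 g 39.2 
q [-43.5  27.4 -20.6  42.   -0.    1.4] 
R [[-0.708, 0.706, -0.0], [0.706, 0.708, -0.0], [-0.0, -0.0, -1.0]]
heading -44.90280182252778
side citrine_mid [ 0.4643 -0.3269  0.0057] 0.6 ahead 0.0088 left 0.0011 z-r 0.0292
side citrine_mid [ 0.5275 -0.3894  0.0092] 0.47 ahead 0.0977 left 0.0014 z-r 0.0327
```

```bash
python3 -m jog '[[[0,0,0.005],[0,0,0],25],[[0,0,0.01],[0,0,0],25],[[0,0,0.02],[0,0,0],25],[[0,0,0.02],[0,0,0],25],[[0,0,0.01],[0,0,0],25],[[0.0025,0.0104,0],[0,0,5.45],25],[[0.0025,0.0104,0],[0,0,5.45],25],[[0.0025,0.0104,0],[0,0,5.45],25],[[0.0025,0.0104,0],[0,0,5.45],25],[[0.0025,0.0104,0],[0,0,5.45],25]]' | egrep 't:|gap|force'
python3 -m jog '[[[0,0,0],[0,0,0],25],[[0,0,0],[0,0,0],25],[[0,0,0],[0,0,0],25],[[0,0,0],[0,0,0],25],[[0,0,0],[0,0,0],25],[[0,0,0],[0,0,0],25],[[0,0,0],[0,0,0],25],[[0,0,0],[0,0,0],25],[[0,0,0],[0,0,0],25],[[0,0,0],[0,0,0],25]]' >/dev/null
python3 tip.py citrine_mid pocket tongs_tip
```

```text
t: 39.6
ee_rot: [[-0.954, 0.3, -0.0], [0.3, 0.954, 0.0], [0.0, 0.0, -1.0]]
force: [0.1, 0.4, -0.7]
finger_gap: 0.323
grasp_force: 39.4
t 40.6 tcp [ 0.4698 -0.2694  0.0415] F [-0.4  0.3 -0.2] gap 0.324 g 39.4 
q [-38.5  22.2 -17.8  50.1   0.  -20.8] 
R [[-0.953, 0.303, 0.0], [0.303, 0.953, 0.0], [0.0, 0.0, -1.0]]
heading -17.65127136907741
top citrine_mid [ 0.5979 -0.1942  0.0123] 0.72 ahead 0.0993 left 0.1105 z-r -0.0292
top citrine_mid [ 0.5647 -0.2981  0.0759] 0.5 ahead 0.0991 left 0.0014 z-r 0.0344
top pocket [ 0.5692 -0.2637  0.0121] 0.98 ahead 0.093 left 0.0356 z-r -0.0294
top pocket [ 0.5828 -0.2321  0.0128] 0.86 ahead 0.0964 left 0.0698 z-r -0.0287
top pocket [ 0.5996 -0.1938  0.013 ] 0.83 ahead 0.1008 left 0.1114 z-r -0.0285
top tongs_tip [ 0.5581 -0.2958  0.0809] 0.4 ahead 0.0922 left 0.0016 z-r 0.0394
top tongs_tip [ 0.6143 -0.2554  0.0053] 0.38 ahead 0.1335 left 0.0571 z-r -0.0362
top tongs_tip [ 0.5978  0.0623 -0.    ] 0.38 ahead 0.0214 left 0.3549 z-r -0.0415
side citrine_mid [ 0.563  -0.2979  0.0725] 0.45 ahead 0.0975 left 0.0011 z-r 0.031
side pocket [ 0.5809 -0.2302  0.0173] 0.93 ahead 0.094 left 0.071 z-r -0.0242
side pocket [ 0.5691 -0.2686  0.0118] 0.75 ahead 0.0944 left 0.0309 z-r -0.0297
side pocket [ 0.5923 -0.1969  0.0193] 0.66 ahead 0.0948 left 0.1062 z-r -0.0222
side tongs_tip [ 0.5589 -0.2979  0.0826] 0.66 ahead 0.0935 left -0.0002 z-r 0.0411
side tongs_tip [ 0.5633 -0.2969  0.0136] 0.37 ahead 0.0974 left 0.0021 z-r -0.0279
```

```bash
python3 -m jog '[[[-0.0019,0.0,-0.01],[0,0,0],25],[[0,0,-0.015],[0,0,0],25],[[0,0,-0.01],[0,0,0],25],[[0,0,-0.006],[0,0,0],25],[[0,0,-0.004],[0,0,0],25],[[0,0,-0.003],[0,0,0],25],[[0,0,-0.0025],[0,0,0],25],[[0,0,0],[0,0,0],25],[[0,0,0],[0,0,0],25],[[0,0,0],[0,0,0],25]]'
python3 -m jog '[[[0,0,0],[0,0,0],31],[[0,0,0],[0,0,0],33],[[0,0,0],[0,0,0],35],[[0,0,0],[0,0,0],37],[[0,0,0],[0,0,0],39],[[0,0,0],[0,0,0],39],[[0,0,0.01],[0,0,0],39],[[0,0,0.02],[0,0,0],39],[[0,0,0.02],[0,0,0],40],[[0,0,0.02],[0,0,0],42]]' 60
python3 tip.py citrine_mid garnet_mid amethyst_mid emerald_mid
```

```text
t: 42.0
tcp_pos: [0.468, -0.2695, -0.0088]
ee_rot: [[-0.953, 0.303, 0.0], [0.303, 0.953, -0.0], [-0.0, -0.0, -1.0]]
force: [-0.0, 1.2, -0.6]
finger_gap: 0.318
grasp_force: 39.4
t: 43.0
tcp_pos: [0.4679, -0.2694, 0.0625]
ee_rot: [[-0.953, 0.303, 0.0], [0.303, 0.953, -0.0], [-0.0, -0.0, -1.0]]
force: [-0.3, -0.3, -0.3]
finger_gap: 0.422
grasp_force: 10.3
t 43.0 tcp [ 0.4679 -0.2694  0.0625] F [-0.3 -0.3 -0.3] gap 0.422 g 10.3 
q [-38.6  20.9 -16.1  53.    0.  -20.9] 
R [[-0.953, 0.303, 0.0], [0.303, 0.953, -0.0], [-0.0, -0.0, -1.0]]
heading -17.65271237559591
top citrine_mid [0.5964 0.0622 0.0023] 0.71 ahead 0.0219 left 0.3549 z-r -0.0602
top citrine_mid [ 0.6192 -0.2572  0.1893] 0.16 ahead 0.1405 left 0.0575 z-r 0.1268
top amethyst_mid [ 0.4194  0.3526 -0.0025] 0.71 ahead -0.2348 left 0.578 z-r -0.065
top amethyst_mid [ 0.4836  0.3313 -0.0007] 0.58 ahead -0.1672 left 0.5772 z-r -0.0632
top amethyst_mid [0.4809 0.3292 0.0099] 0.43 ahead -0.1691 left 0.5743 z-r -0.0526
top emerald_mid [ 0.561  -0.295   0.0178] 0.55 ahead 0.0965 left 0.0038 z-r -0.0447
top emerald_mid [0.522  0.2878 0.0151] 0.43 ahead -0.1174 left 0.5473 z-r -0.0474
side citrine_mid [ 0.5618 -0.2958  0.0227] 0.41 ahead 0.0975 left 0.0033 z-r -0.0398
side garnet_mid [0.4191 0.3512 0.0111] 0.45 ahead -0.2347 left 0.5766 z-r -0.0514
side garnet_mid [ 0.4746 -0.2712  0.0936] 0.43 ahead 0.007 left 0.0003 z-r 0.0311
side garnet_mid [ 0.4217 -0.3066  0.0018] 0.33 ahead -0.0327 left -0.0495 z-r -0.0607
side amethyst_mid [0.481  0.3292 0.0096] 0.36 ahead -0.169 left 0.5744 z-r -0.0529
side amethyst_mid [0.4216 0.3535 0.0141] 0.33 ahead -0.233 left 0.5795 z-r -0.0484
side emerald_mid [0.5186 0.2851 0.0161] 0.47 ahead -0.1198 left 0.5437 z-r -0.0464
side emerald_mid [ 0.6114 -0.2581  0.0092] 0.23 ahead 0.1334 left 0.0543 z-r -0.0533
```

Citrine is in pocket 3. Next is emerald, passing over the cabinet.

```bash
python3 -m jog '[[[0,0,0.03],[0,0,0],42],[[0,0,0.0325],[0,0,0],42],[[0,0,0.0325],[0,0,0],42],[[0,0,0.0325],[0,0,0],42],[[-0.0028,0.0338,0],[0,0,1.6],42],[[-0.0028,0.0338,0],[0,0,1.6],42],[[-0.0028,0.0338,0],[0,0,1.6],42],[[-0.0028,0.0338,0],[0,0,1.6],42],[[-0.0028,0.0338,0],[0,0,1.6],42],[[-0.0028,0.0338,0],[0,0,1.6],42]]' |egrep 't:|tcp_pos|gap'
python3 -m jog '[[[-0.0028,0.0338,0],[0,0,1.6],42],[[-0.0028,0.0338,0],[0,0,1.6],42],[[-0.0028,0.0338,0],[0,0,1.6],42],[[-0.0028,0.0338,0],[0,0,1.6],42],[[-0.0028,0.0338,0],[0,0,1.6],42],[[-0.0028,0.0338,0],[0,0,1.6],42],[[-0.0028,0.0338,0],[0,0,1.6],42],[[-0.0028,0.0338,0],[0,0,1.6],42],[[-0.0028,0.0338,0],[0,0,1.6],42],[[-0.0028,0.0338,0],[0,0,1.6],42]]' |egrep 't:|tcp_pos|gap'
python3 -m jog '[[[0,0,-0.02],[0,0,0],42],[[0,0,-0.03],[0,0,0],42],[[0,0,-0.03],[0,0,0],42],[[0,0,-0.03],[0,0,0],42],[[0,0,-0.03],[0,0,0],42],[[0,0,0],[0,0,0],42],[[0,0,0],[0,0,0],42],[[0,0,0],[0,0,0],42],[[0,0,0],[0,0,0],42],[[0,0,0],[0,0,0],42]]' |egrep 't:|tcp_pos|gap'
python3 tip.py tongs_tip emerald_mid amethyst_mid garnet_mid
```

```text
t: 44.5
tcp_pos: [0.4506, -0.0653, 0.1882]
ee_rot: [[-0.99, 0.139, -0.0], [0.139, 0.99, 0.0], [0.0, 0.0, -1.0]]
finger_gap: 0.425
t: 45.5
tcp_pos: [0.4226, 0.2728, 0.1882]
ee_rot: [[-0.99, -0.14, -0.0], [-0.14, 0.99, -0.0], [0.0, -0.0, -1.0]]
finger_gap: 0.421
t: 46.5
tcp_pos: [0.4236, 0.2716, 0.0494]
ee_rot: [[-0.99, -0.138, 0.001], [-0.138, 0.99, 0.001], [-0.001, 0.0, -1.0]]
finger_gap: 0.42
t 46.5 tcp [0.4236 0.2716 0.0494] F [ 0.2  0.  -0.8] gap 0.42 g 10.3 
q [ 23.4  18.4 -22.5  49.   -0.   15.4] 
R [[-0.99, -0.138, 0.001], [-0.138, 0.99, 0.001], [-0.001, 0.0, -1.0]]
heading 7.946881039353962
top tongs_tip [0.519  0.2846 0.0893] 0.59 ahead 0.0962 left -0.0003 z-r 0.0399
top tongs_tip [ 0.562  -0.2914  0.0154] 0.24 ahead 0.0592 left -0.5767 z-r -0.034
top emerald_mid [0.5211 0.2865 0.0157] 0.37 ahead 0.0986 left 0.0013 z-r -0.0337
side tongs_tip [0.514  0.2868 0.0905] 0.8 ahead 0.0916 left 0.0025 z-r 0.0411
side tongs_tip [ 0.5609 -0.2957  0.0221] 0.21 ahead 0.0575 left -0.5809 z-r -0.0273
side emerald_mid [ 0.6691 -0.2775  0.0462] 0.5 ahead 0.1672 left -0.5778 z-r -0.0032
side emerald_mid [0.5155 0.2856 0.0109] 0.43 ahead 0.0929 left 0.0011 z-r -0.0385
side emerald_mid [ 0.5832 -0.2283  0.0182] 0.33 ahead 0.0889 left -0.5172 z-r -0.0312
side amethyst_mid [0.4803 0.3252 0.0091] 0.45 ahead 0.0635 left 0.0452 z-r -0.0403
side amethyst_mid [ 0.5668 -0.2652  0.0127] 0.27 ahead 0.0676 left -0.5515 z-r -0.0367
side amethyst_mid [ 0.5168  0.2857 -0.0041] 0.22 ahead 0.0942 left 0.0011 z-r -0.0535
```

```bash
python3 -m jog '[[[0,0,-0.02],[0,0,0],42],[[0,0,-0.02],[0,0,0],42],[[0,0,-0.015],[0,0,0],42],[[0,0,-0.01],[0,0,0],42],[[0,0,-0.0079],[0,0,0],42],[[0,0,0],[0,0,0],42],[[0,0,0],[0,0,0],42],[[0,0,0],[0,0,0],38],[[0,0,0],[0,0,0],35],[[0,0,0],[0,0,0],33]]' 40 |egrep 't:|tcp_pos|gap|force'
python3 -m jog '[[[0,0,0],[0,0,0],31],[[0,0,0],[0,0,0],29],[[0,0,0],[0,0,0],27],[[0,0,0],[0,0,0],25],[[0,0,0],[0,0,0],25],[[0,0,0],[0,0,0],25],[[0,0,0],[0,0,0],25],[[0,0,0.005],[0,0,0],25],[[0,0,0.01],[0,0,0],25],[[0,0,0.01],[0,0,0],25]]' |egrep 't:|tcp_pos|gap|force'
python3 tip.py emerald_mid amethyst_mid garnet_mid
```

```text
t: 48.0
tcp_pos: [0.4233, 0.2715, -0.0241]
ee_rot: [[-0.99, -0.138, 0.001], [-0.138, 0.99, 0.0], [-0.001, 0.0, -1.0]]
force: [0.1, 0.3, -0.7]
finger_gap: 0.333
grasp_force: 16.6
t: 49.0
tcp_pos: [0.423, 0.2714, 0.0015]
ee_rot: [[-0.99, -0.138, -0.0], [-0.138, 0.99, -0.0], [0.0, -0.0, -1.0]]
force: [-0.9, 0.8, -1.1]
finger_gap: 0.32
grasp_force: 39.3
t 49.0 tcp [0.423  0.2714 0.0015] F [-0.9  0.8 -1.1] gap 0.32 g 39.3 
q [ 23.4  21.3 -26.8  41.9  -0.   15.4] 
R [[-0.99, -0.138, -0.0], [-0.138, 0.99, -0.0], [0.0, -0.0, -1.0]]
heading 7.947517597426464
top emerald_mid [0.5195 0.2903 0.0433] 0.52 ahead 0.0982 left 0.0054 z-r 0.0418
top amethyst_mid [ 0.5601 -0.2921  0.0166] 0.42 ahead 0.0579 left -0.577 z-r 0.0151
top amethyst_mid [0.4292 0.2764 0.0319] 0.23 ahead 0.0068 left 0.0041 z-r 0.0304
side emerald_mid [0.4804 0.331  0.0084] 0.51 ahead 0.0651 left 0.0511 z-r 0.0069
side emerald_mid [0.5191 0.2868 0.0351] 0.35 ahead 0.0973 left 0.002 z-r 0.0336
side emerald_mid [ 0.5623 -0.2936  0.0255] 0.25 ahead 0.0599 left -0.5788 z-r 0.024
side amethyst_mid [0.478  0.3286 0.0091] 0.38 ahead 0.0624 left 0.0491 z-r 0.0076
side garnet_mid [0.4198 0.3507 0.0125] 0.38 ahead 0.0078 left 0.079 z-r 0.011
side garnet_mid [ 0.5844 -0.2315  0.0182] 0.17 ahead 0.0903 left -0.5204 z-r 0.0167
```

```bash
python3 -m jog '[[[0,0,0.025],[0,0,0],25],[[0,0,0.033],[0,0,0],25],[[0,0,0.033],[0,0,0],25],[[0,0,0.033],[0,0,0],25],[[0,0,0.033],[0,0,0],25],[[0,0,0.03],[0,0,0],25],[[0.0035,-0.0316,0],[0,0,-1.6],25],[[0.0035,-0.0317,0],[0,0,-1.6],25],[[0.0035,-0.0316,0],[0,0,-1.6],25],[[0.0035,-0.0317,0],[0,0,-1.6],25]]' |egrep 't:|tcp_pos|gap|force'
python3 -m jog '[[[0.0035,-0.0316,0],[0,0,-1.6],25],[[0.0035,-0.0317,0],[0,0,-1.6],25],[[0.0035,-0.0316,0],[0,0,-1.6],25],[[0.0035,-0.0317,0],[0,0,-1.6],25],[[0.0035,-0.0316,0],[0,0,-1.6],25],[[0.0035,-0.0317,0],[0,0,-1.6],25],[[0.0035,-0.0316,0],[0,0,-1.6],25],[[0.0035,-0.0317,0],[0,0,-1.6],25],[[0.0035,-0.0316,0],[0,0,-1.6],25],[[0.0035,-0.0317,0],[0,0,-1.6],25]]' |egrep 't:|tcp_pos|gap|force'
python3 -m jog '[[[0.0035,-0.0316,0],[0,0,-1.6],25],[[0.0034,-0.0317,0],[0,0,-1.6],25],[[0,0,0],[0,0,0],25],[[0,0,-0.02],[0,0,0],25],[[0,0,-0.03],[0,0,0],25],[[0,0,-0.03],[0,0,0],25],[[0,0,-0.03],[0,0,0],25],[[0,0,-0.03],[0,0,0],25],[[0,0,0],[0,0,0],25],[[0,0,0],[0,0,0],25]]' |egrep 't:|tcp_pos|gap|force'
python3 tip.py tongs_tip emerald_mid pocket citrine_mid
```

```text
t: 50.4
tcp_pos: [0.4369, 0.1437, 0.1874]
ee_rot: [[-1.0, -0.026, -0.0], [-0.026, 1.0, -0.0], [0.0, -0.0, -1.0]]
force: [0.1, 0.1, -2.0]
finger_gap: 0.325
grasp_force: 39.6
t: 51.4
tcp_pos: [0.4719, -0.173, 0.1873]
ee_rot: [[-0.968, 0.251, -0.0], [0.251, 0.968, 0.0], [0.0, 0.0, -1.0]]
force: [0.9, 0.3, -0.9]
finger_gap: 0.327
grasp_force: 39.6
t: 52.4
tcp_pos: [0.4789, -0.2346, 0.0481]
ee_rot: [[-0.953, 0.303, -0.001], [0.303, 0.953, 0.001], [0.001, 0.0, -1.0]]
force: [0.3, -0.5, 0.1]
finger_gap: 0.319
grasp_force: 39.7
t 52.4 tcp [ 0.4789 -0.2346  0.0481] F [ 0.3 -0.5  0.1] gap 0.319 g 39.7 
q [-34.9  21.1 -18.3  50.6   0.  -17.2] 
R [[-0.953, 0.303, -0.001], [0.303, 0.953, 0.001], [0.001, 0.0, -1.0]]
heading -17.6288169066331
top pocket [ 0.6019 -0.1977  0.0138] 0.84 ahead 0.1061 left 0.0724 z-r -0.0343
top pocket [ 0.5619 -0.2988  0.0135] 0.62 ahead 0.0986 left -0.0361 z-r -0.0346
top pocket [ 0.5701 -0.2621  0.0147] 0.59 ahead 0.0953 left 0.0014 z-r -0.0334
side tongs_tip [ 0.5648 -0.2626  0.0885] 0.77 ahead 0.0904 left -0.0007 z-r 0.0404
side emerald_mid [ 0.5699 -0.2615  0.0832] 0.4 ahead 0.0949 left 0.0019 z-r 0.0351
side emerald_mid [ 6.016e-01  6.040e-02 -6.000e-04] 0.35 ahead 0.0276 left 0.3183 z-r -0.0487
side emerald_mid [ 0.4874 -0.2367  0.0801] 0.33 ahead 0.0088 left 0.0006 z-r 0.032
side pocket [ 0.5679 -0.267   0.0143] 0.88 ahead 0.0947 left -0.0039 z-r -0.0338
side pocket [ 0.5813 -0.2306  0.0177] 0.81 ahead 0.0964 left 0.0348 z-r -0.0304
side pocket [ 0.5932 -0.1962  0.0173] 0.73 ahead 0.0973 left 0.0712 z-r -0.0308
```

```bash
python3 -m jog '[[[0,0,-0.015],[0,0,0],25],[[0,0,-0.015],[0,0,0],25],[[0,0,-0.01],[0,0,0],25],[[0,0,-0.007],[0,0,0],25],[[0,0,-0.004],[0,0,0],25],[[0,0,-0.003],[0,0,0],25],[[0,0,-0.003],[0,0,0],25],[[0,0,0],[0,0,0],25],[[0,0,0],[0,0,0],25],[[0,0,0],[0,0,0],25]]' |egrep 't:|tcp_pos|gap|force'
python3 -m jog '[[[0,0,0],[0,0,0],31],[[0,0,0],[0,0,0],33],[[0,0,0],[0,0,0],35],[[0,0,0],[0,0,0],37],[[0,0,0],[0,0,0],39],[[0,0,0],[0,0,0],39],[[0,0,0.01],[0,0,0],39],[[0,0,0.02],[0,0,0],39],[[0,0,0.02],[0,0,0],40],[[0,0,0.02],[0,0,0],42]]' 60 |egrep 't:|tcp_pos|gap|force'
python3 tip.py citrine_mid garnet_mid amethyst_mid emerald_mid
```

```text
t: 53.9
tcp_pos: [0.4791, -0.2351, -0.0092]
ee_rot: [[-0.953, 0.303, 0.0], [0.303, 0.953, -0.0], [-0.0, -0.0, -1.0]]
force: [-0.9, -0.4, -0.9]
finger_gap: 0.32
grasp_force: 39.7
t: 54.9
tcp_pos: [0.479, -0.235, 0.0621]
ee_rot: [[-0.953, 0.303, 0.0], [0.303, 0.953, -0.0], [-0.0, -0.0, -1.0]]
force: [0.3, 0.1, -0.9]
finger_gap: 0.418
grasp_force: 10.3
t 54.9 tcp [ 0.479  -0.235   0.0621] F [ 0.3  0.1 -0.9] gap 0.418 g 10.3 
q [-34.9  20.4 -17.   52.6   0.  -17.2] 
R [[-0.953, 0.303, 0.0], [0.303, 0.953, -0.0], [-0.0, -0.0, -1.0]]
heading -17.65000783146744
top garnet_mid [ 0.5994 -0.194   0.0151] 0.21 ahead 0.1023 left 0.0755 z-r -0.047
top amethyst_mid [0.4796 0.3278 0.0068] 0.39 ahead -0.17 left 0.5365 z-r -0.0553
top emerald_mid [ 0.5731 -0.2617  0.031 ] 0.47 ahead 0.0978 left 0.0031 z-r -0.0311
side citrine_mid [ 0.5622 -0.2965  0.0226] 0.63 ahead 0.098 left -0.0334 z-r -0.0395
side garnet_mid [0.4221 0.3501 0.0134] 0.36 ahead -0.2316 left 0.5403 z-r -0.0487
side amethyst_mid [0.4785 0.329  0.0073] 0.51 ahead -0.1715 left 0.5373 z-r -0.0548
```

```bash
python3 -m jog '[[[0,0,0.03],[0,0,0],42],[[0,0,0.033],[0,0,0],42],[[0,0,0.033],[0,0,0],42],[[0,0,0.033],[0,0,0],42],[[-0.0086,0.0317,0],[0,0,1.425],42],[[-0.0086,0.0317,0],[0,0,1.425],42],[[-0.0086,0.0317,0],[0,0,1.425],42],[[-0.0086,0.0317,0],[0,0,1.425],42],[[-0.0086,0.0317,0],[0,0,1.425],42],[[-0.0086,0.0317,0],[0,0,1.425],42]]' |egrep 't:|tcp_pos|gap'
python3 -m jog '[[[-0.0086,0.0317,0],[0,0,1.425],42],[[-0.0086,0.0317,0],[0,0,1.425],42],[[-0.0086,0.0317,0],[0,0,1.425],42],[[-0.0086,0.0317,0],[0,0,1.425],42],[[-0.0086,0.0317,0],[0,0,1.425],42],[[-0.0086,0.0317,0],[0,0,1.425],42],[[-0.0086,0.0317,0],[0,0,1.425],42],[[-0.0086,0.0317,0],[0,0,1.425],42],[[-0.0086,0.0317,0],[0,0,1.425],42],[[-0.0086,0.0317,0],[0,0,1.425],42]]' |egrep 't:|tcp_pos|gap'
python3 -m jog '[[[-0.0086,0.0317,0],[0,0,1.425],42],[[-0.0086,0.0317,0],[0,0,1.425],42],[[0,0,-0.02],[0,0,0],42],[[0,0,-0.03],[0,0,0],42],[[0,0,-0.03],[0,0,0],42],[[0,0,-0.03],[0,0,0],42],[[0,0,-0.03],[0,0,0],42],[[0,0,0],[0,0,0],42],[[0,0,0],[0,0,0],42],[[0,0,0],[0,0,0],42]]' |egrep 't:|tcp_pos|gap'
python3 tip.py tongs_tip garnet_mid amethyst_mid
```

```text
t: 56.4
tcp_pos: [0.4267, -0.0436, 0.1893]
ee_rot: [[-0.988, 0.157, -0.0], [0.157, 0.988, 0.0], [0.0, 0.0, -1.0]]
finger_gap: 0.419
t: 57.4
tcp_pos: [0.3407, 0.2735, 0.1894]
ee_rot: [[-0.996, -0.091, -0.0], [-0.091, 0.996, -0.0], [0.0, -0.0, -1.0]]
finger_gap: 0.421
t: 58.4
tcp_pos: [0.3249, 0.3361, 0.0509]
ee_rot: [[-0.99, -0.139, 0.001], [-0.139, 0.99, 0.001], [-0.002, 0.001, -1.0]]
finger_gap: 0.419
t 58.4 tcp [0.3249 0.3361 0.0509] F [ 0.1  0.3 -0.5] gap 0.419 g 10.3 
q [ 36.   15.2 -27.2  47.5  -0.   28. ] 
R [[-0.99, -0.139, 0.001], [-0.139, 0.99, 0.001], [-0.002, 0.001, -1.0]]
heading 7.9990469242517275
top tongs_tip [0.4179 0.3485 0.093 ] 0.62 ahead 0.0938 left -0.0007 z-r 0.0421
top garnet_mid [0.4214 0.3541 0.013 ] 0.56 ahead 0.098 left 0.0044 z-r -0.0379
top amethyst_mid [0.4811 0.3261 0.0099] 0.59 ahead 0.1533 left -0.0317 z-r -0.041
side tongs_tip [0.4143 0.3513 0.0927] 0.82 ahead 0.0906 left 0.0026 z-r 0.0418
side tongs_tip [ 0.4204 -0.3083  0.0006] 0.32 ahead 0.0049 left -0.6514 z-r -0.0503
side garnet_mid [0.4202 0.3505 0.0136] 0.53 ahead 0.0963 left 0.001 z-r -0.0373
side garnet_mid [ 0.584  -0.2303  0.0182] 0.18 ahead 0.1777 left -0.597 z-r -0.0327
side amethyst_mid [0.4795 0.328  0.0107] 0.38 ahead 0.1519 left -0.0296 z-r -0.0402
```

```bash
python3 -m jog '[[[0,0,-0.02],[0,0,0],42],[[0,0,-0.02],[0,0,0],42],[[0,0,-0.015],[0,0,0],42],[[0,0,-0.01],[0,0,0],42],[[0,0,-0.0092],[0,0,0],42],[[0,0,0],[0,0,0],42],[[0,0,0],[0,0,0],42],[[0,0,0],[0,0,0],38],[[0,0,0],[0,0,0],35],[[0,0,0],[0,0,0],33]]' 40 |egrep 't:|tcp_pos|gap|force'
python3 -m jog '[[[0,0,0],[0,0,0],31],[[0,0,0],[0,0,0],29],[[0,0,0],[0,0,0],27],[[0,0,0],[0,0,0],25],[[0,0,0],[0,0,0],25],[[0,0,0],[0,0,0],25],[[0,0,0],[0,0,0],25],[[0,0,0.005],[0,0,0],25],[[0,0,0.01],[0,0,0],25],[[0,0,0.01],[0,0,0],25]]' |egrep 't:|tcp_pos|gap|force'
python3 tip.py garnet_mid amethyst_mid
```

```text
t: 59.8
tcp_pos: [0.3244, 0.3358, -0.0243]
ee_rot: [[-0.99, -0.139, 0.001], [-0.139, 0.99, 0.0], [-0.001, 0.0, -1.0]]
force: [-1.2, 0.0, -0.0]
finger_gap: 0.33
grasp_force: 15.4
t: 60.8
tcp_pos: [0.3241, 0.3356, 0.0013]
ee_rot: [[-0.99, -0.139, -0.0], [-0.139, 0.99, -0.0], [0.0, -0.0, -1.0]]
force: [0.4, 0.7, -0.8]
finger_gap: 0.32
grasp_force: 39.3
t 60.8 tcp [0.3241 0.3356 0.0013] F [ 0.4  0.7 -0.8] gap 0.32 g 39.3 
q [ 36.   18.4 -31.8  39.8  -0.   28. ] 
R [[-0.99, -0.139, -0.0], [-0.139, 0.99, -0.0], [0.0, -0.0, -1.0]]
heading 7.997440644525959
top garnet_mid [0.4173 0.3557 0.0393] 0.46 ahead 0.095 left 0.007 z-r 0.038
top amethyst_mid [0.481  0.3299 0.009 ] 0.36 ahead 0.1545 left -0.0274 z-r 0.0077
side garnet_mid [0.42   0.3519 0.0355] 0.38 ahead 0.0972 left 0.0028 z-r 0.0342
side amethyst_mid [0.4772 0.3264 0.0088] 0.52 ahead 0.1503 left -0.0304 z-r 0.0075
side amethyst_mid [0.3336 0.3398 0.0346] 0.3 ahead 0.01 left 0.0029 z-r 0.0333
```

```bash
python3 -m jog '[[[0,0,0.025],[0,0,0],25],[[0,0,0.033],[0,0,0],25],[[0,0,0.033],[0,0,0],25],[[0,0,0.033],[0,0,0],25],[[0,0,0.033],[0,0,0],25],[[0,0,0.03],[0,0,0],25],[[0.0103,-0.0335,0],[0,0,-1.6],25],[[0.0104,-0.0336,0],[0,0,-1.6],25],[[0.0103,-0.0335,0],[0,0,-1.6],25],[[0.0104,-0.0336,0],[0,0,-1.6],25]]' |egrep 't:|tcp_pos|gap|force'
python3 -m jog '[[[0.0103,-0.0335,0],[0,0,-1.6],25],[[0.0104,-0.0336,0],[0,0,-1.6],25],[[0.0103,-0.0335,0],[0,0,-1.6],25],[[0.0104,-0.0336,0],[0,0,-1.6],25],[[0.0103,-0.0335,0],[0,0,-1.6],25],[[0.0104,-0.0336,0],[0,0,-1.6],25],[[0.0103,-0.0335,0],[0,0,-1.6],25],[[0.0104,-0.0336,0],[0,0,-1.6],25],[[0.0103,-0.0335,0],[0,0,-1.6],25],[[0.0104,-0.0336,0],[0,0,-1.6],25]]' |egrep 't:|tcp_pos|gap|force'
python3 -m jog '[[[0.0103,-0.0335,0],[0,0,-1.6],25],[[0.0104,-0.0336,0],[0,0,-1.65],25],[[0,0,0],[0,0,0],25],[[0,0,-0.02],[0,0,0],25],[[0,0,-0.03],[0,0,0],25],[[0,0,-0.03],[0,0,0],25],[[0,0,-0.03],[0,0,0],25],[[0,0,-0.03],[0,0,0],25],[[0,0,0],[0,0,0],25],[[0,0,0],[0,0,0],25]]' |egrep 't:|tcp_pos|gap|force'
python3 tip.py tongs_tip garnet_mid pocket
```

```text
t: 62.1
tcp_pos: [0.3656, 0.2001, 0.1871]
ee_rot: [[-1.0, -0.027, -0.0], [-0.027, 1.0, -0.0], [0.0, -0.0, -1.0]]
force: [0.3, 1.0, -1.2]
finger_gap: 0.324
grasp_force: 39.6
t: 63.1
tcp_pos: [0.4691, -0.1355, 0.187]
ee_rot: [[-0.968, 0.25, -0.001], [0.25, 0.968, 0.0], [0.001, 0.0, -1.0]]
force: [0.3, 0.6, -0.3]
finger_gap: 0.318
grasp_force: 39.6
t: 64.1
tcp_pos: [0.4896, -0.2009, 0.0478]
ee_rot: [[-0.953, 0.303, -0.001], [0.303, 0.953, 0.0], [0.001, 0.0, -1.0]]
force: [0.2, 0.4, -0.4]
finger_gap: 0.317
grasp_force: 39.7
t 64.1 tcp [ 0.4896 -0.2009  0.0478] F [ 0.2  0.4 -0.4] gap 0.317 g 39.7 
q [-31.1  20.8 -18.9  50.4   0.  -13.5] 
R [[-0.953, 0.303, -0.001], [0.303, 0.953, 0.0], [0.001, 0.0, -1.0]]
heading -17.635596299138403
top garnet_mid [ 0.6681 -0.2742  0.0515] 0.33 ahead 0.1923 left -0.0158 z-r 0.0037
top pocket [ 0.5638 -0.2995  0.016 ] 0.97 ahead 0.1006 left -0.0715 z-r -0.0318
top pocket [ 0.5692 -0.2666  0.0141] 0.87 ahead 0.0958 left -0.0385 z-r -0.0337
top pocket [ 0.5859 -0.2308  0.0146] 0.73 ahead 0.1008 left 0.0006 z-r -0.0332
side tongs_tip [ 0.5759 -0.2261  0.0888] 0.74 ahead 0.0899 left 0.0021 z-r 0.041
side garnet_mid [ 0.5832 -0.2305  0.0851] 0.49 ahead 0.0982 left 0.0001 z-r 0.0373
side pocket [ 0.5806 -0.2318  0.0184] 0.79 ahead 0.0961 left -0.0019 z-r -0.0294
side pocket [ 0.5906 -0.192   0.0166] 0.76 ahead 0.0936 left 0.039 z-r -0.0312
side pocket [ 0.5625 -0.2962  0.0117] 0.7 ahead 0.0984 left -0.0688 z-r -0.0361
```

```bash
python3 -m jog '[[[0,0,-0.015],[0,0,0],25],[[0,0,-0.015],[0,0,0],25],[[0,0,-0.01],[0,0,0],25],[[0,0,-0.007],[0,0,0],25],[[0,0,-0.004],[0,0,0],25],[[0,0,-0.003],[0,0,0],25],[[0,0,-0.0028],[0,0,0],25],[[0,0,0],[0,0,0],25],[[0,0,0],[0,0,0],25],[[0,0,0],[0,0,0],25]]' |egrep 't:|tcp_pos|gap|force'
python3 -m jog '[[[0,0,0],[0,0,0],31],[[0,0,0],[0,0,0],33],[[0,0,0],[0,0,0],35],[[0,0,0],[0,0,0],37],[[0,0,0],[0,0,0],39],[[0,0,0],[0,0,0],39],[[0,0,0.01],[0,0,0],39],[[0,0,0.02],[0,0,0],39],[[0,0,0.02],[0,0,0],40],[[0,0,0.02],[0,0,0],42]]' 60 |egrep 't:|tcp_pos|gap|force'
python3 tip.py citrine_mid garnet_mid amethyst_mid emerald_mid
```

```text
t: 65.5
tcp_pos: [0.4899, -0.2012, -0.0092]
ee_rot: [[-0.953, 0.303, 0.0], [0.303, 0.953, -0.0], [-0.0, -0.0, -1.0]]
force: [-0.8, 0.3, -0.8]
finger_gap: 0.317
grasp_force: 39.7
t: 66.5
tcp_pos: [0.4898, -0.2012, 0.0621]
ee_rot: [[-0.953, 0.303, 0.0], [0.303, 0.953, -0.0], [-0.0, -0.0, -1.0]]
force: [-0.2, -0.1, -0.5]
finger_gap: 0.42
grasp_force: 10.3
t 66.5 tcp [ 0.4898 -0.2012  0.0621] F [-0.2 -0.1 -0.5] gap 0.42 g 10.3 
q [-31.2  20.  -17.6  52.4  -0.  -13.5] 
R [[-0.953, 0.303, 0.0], [0.303, 0.953, -0.0], [-0.0, -0.0, -1.0]]
heading -17.652635939821998
top citrine_mid [0.485  0.3288 0.0007] 0.37 ahead -0.1653 left 0.5036 z-r -0.0614
top amethyst_mid [0.4801 0.3298 0.0117] 0.57 ahead -0.1702 left 0.5031 z-r -0.0504
top emerald_mid [ 0.6021 -0.1946  0.0144] 0.73 ahead 0.1051 left 0.0403 z-r -0.0477
top emerald_mid [ 0.5861 -0.2301  0.014 ] 0.54 ahead 0.1006 left 0.0017 z-r -0.0481
side citrine_mid [ 0.5594 -0.2964  0.026 ] 0.64 ahead 0.0952 left -0.0696 z-r -0.0361
side citrine_mid [ 0.4879 -0.1983  0.1013] 0.24 ahead -0.0027 left 0.0022 z-r 0.0392
side citrine_mid [ 0.4994 -0.204   0.096 ] 0.2 ahead 0.01 left 0.0002 z-r 0.0339
side amethyst_mid [0.4783 0.3282 0.0104] 0.46 ahead -0.1715 left 0.501 z-r -0.0517
side emerald_mid [0.4784 0.328  0.0091] 0.37 ahead -0.1713 left 0.5008 z-r -0.053
```

```bash
python3 -m jog '[[[0,0,0.03],[0,0,0],42],[[0,0,0.033],[0,0,0],42],[[0,0,0.033],[0,0,0],42],[[0,0,0.033],[0,0,0],42],[[-0.0067,0.0321,0],[0,0,1.6],42],[[-0.0067,0.0322,0],[0,0,1.6],42],[[-0.0067,0.0321,0],[0,0,1.6],42],[[-0.0067,0.0322,0],[0,0,1.6],42],[[-0.0067,0.0321,0],[0,0,1.6],42],[[-0.0067,0.0322,0],[0,0,1.6],42]]' |egrep 't:|tcp_pos|gap'
python3 -m jog '[[[-0.0067,0.0321,0],[0,0,1.6],42],[[-0.0067,0.0322,0],[0,0,1.6],42],[[-0.0067,0.0321,0],[0,0,1.6],42],[[-0.0067,0.0322,0],[0,0,1.6],42],[[-0.0067,0.0321,0],[0,0,1.6],42],[[-0.0067,0.0322,0],[0,0,1.6],42],[[-0.0067,0.0321,0],[0,0,1.6],42],[[-0.0067,0.0322,0],[0,0,1.6],42],[[-0.0066,0.0321,0],[0,0,1.6],42],[[-0.0066,0.0322,0],[0,0,1.65],42]]' |egrep 't:|tcp_pos|gap'
python3 -m jog '[[[0,0,0],[0,0,0],42],[[0,0,-0.02],[0,0,0],42],[[0,0,-0.03],[0,0,0],42],[[0,0,-0.03],[0,0,0],42],[[0,0,-0.03],[0,0,0],42],[[0,0,-0.03],[0,0,0],42],[[0,0,0],[0,0,0],42],[[0,0,0],[0,0,0],42],[[0,0,0],[0,0,0],42],[[0,0,0],[0,0,0],42]]' |egrep 't:|tcp_pos|gap'
python3 tip.py tongs_tip amethyst_mid garnet_mid
```

```text
t: 68.0
tcp_pos: [0.449, -0.0071, 0.1893]
ee_rot: [[-0.99, 0.139, -0.0], [0.139, 0.99, 0.0], [0.0, 0.0, -1.0]]
finger_gap: 0.418
t: 69.0
tcp_pos: [0.3822, 0.3145, 0.1893]
ee_rot: [[-0.99, -0.14, -0.0], [-0.14, 0.99, -0.0], [0.0, -0.0, -1.0]]
finger_gap: 0.419
t: 70.0
tcp_pos: [0.3836, 0.3136, 0.0509]
ee_rot: [[-0.99, -0.139, 0.002], [-0.139, 0.99, 0.001], [-0.002, 0.001, -1.0]]
finger_gap: 0.419
t 70.0 tcp [0.3836 0.3136 0.0509] F [-0.   0.3 -0.5] gap 0.419 g 10.3 
q [ 29.8  17.6 -23.5  48.8  -0.   21.8] 
R [[-0.99, -0.139, 0.002], [-0.139, 0.99, 0.001], [-0.002, 0.001, -1.0]]
heading 7.992116882161187
top tongs_tip [0.4763 0.327  0.0928] 0.52 ahead 0.0937 left 0.0004 z-r 0.0419
top amethyst_mid [0.4803 0.3314 0.0096] 0.53 ahead 0.0982 left 0.0042 z-r -0.0413
top amethyst_mid [ 0.5626 -0.2901  0.017 ] 0.51 ahead 0.0933 left -0.6227 z-r -0.0339
top garnet_mid [ 0.58   -0.2237  0.0252] 0.55 ahead 0.1198 left -0.5594 z-r -0.0257
side tongs_tip [0.4722 0.3273 0.0889] 0.61 ahead 0.0896 left 0.0013 z-r 0.038
side amethyst_mid [0.4786 0.3296 0.0084] 0.37 ahead 0.0963 left 0.0027 z-r -0.0425
side amethyst_mid [ 0.5941 -0.1949  0.0183] 0.25 ahead 0.1378 left -0.5328 z-r -0.0326
```

```bash
python3 -m jog '[[[0,0,-0.02],[0,0,0],42],[[0,0,-0.02],[0,0,0],42],[[0,0,-0.015],[0,0,0],42],[[0,0,-0.01],[0,0,0],42],[[0,0,-0.0092],[0,0,0],42],[[0,0,0],[0,0,0],42],[[0,0,0],[0,0,0],42],[[0,0,0],[0,0,0],38],[[0,0,0],[0,0,0],35],[[0,0,0],[0,0,0],33]]' 40 |egrep 't:|tcp_pos|gap|force'
python3 -m jog '[[[0,0,0],[0,0,0],31],[[0,0,0],[0,0,0],29],[[0,0,0],[0,0,0],27],[[0,0,0],[0,0,0],25],[[0,0,0],[0,0,0],25],[[0,0,0],[0,0,0],25],[[0,0,0],[0,0,0],25],[[0,0,0.005],[0,0,0],25],[[0,0,0.01],[0,0,0],25],[[0,0,0.01],[0,0,0],25]]' |egrep 't:|tcp_pos|gap|force'
python3 tip.py amethyst_mid
```

```text
t: 71.4
tcp_pos: [0.383, 0.3133, -0.0243]
ee_rot: [[-0.99, -0.139, 0.001], [-0.139, 0.99, 0.0], [-0.001, 0.0, -1.0]]
force: [1.1, -1.3, -1.2]
finger_gap: 0.337
grasp_force: 14.9
t: 72.4
tcp_pos: [0.3827, 0.3132, 0.0013]
ee_rot: [[-0.99, -0.139, -0.0], [-0.139, 0.99, -0.0], [0.0, -0.0, -1.0]]
force: [1.2, -0.2, -0.9]
finger_gap: 0.319
grasp_force: 39.3
t 72.4 tcp [0.3827 0.3132 0.0013] F [ 1.2 -0.2 -0.9] gap 0.319 g 39.3 
q [ 29.8  20.7 -27.9  41.4  -0.   21.8] 
R [[-0.99, -0.139, -0.0], [-0.139, 0.99, -0.0], [0.0, -0.0, -1.0]]
heading 7.998609533446034
top amethyst_mid [0.4786 0.3312 0.036 ] 0.42 ahead 0.0975 left 0.0045 z-r 0.0347
top amethyst_mid [ 0.5805 -0.2251  0.0247] 0.28 ahead 0.121 left -0.5605 z-r 0.0234
top amethyst_mid [ 0.6154 -0.2576  0.0086] 0.26 ahead 0.151 left -0.5976 z-r 0.0073
side amethyst_mid [0.4779 0.3295 0.0351] 0.41 ahead 0.0965 left 0.0029 z-r 0.0338
```

```bash
python3 -m jog '[[[0,0,0.025],[0,0,0],25],[[0,0,0.033],[0,0,0],25],[[0,0,0.033],[0,0,0],25],[[0,0,0.033],[0,0,0],25],[[0,0,0.033],[0,0,0],25],[[0,0,0.03],[0,0,0],25],[[0.0074,-0.03,0],[0,0,-1.6],25],[[0.0074,-0.03,0],[0,0,-1.6],25],[[0.0074,-0.03,0],[0,0,-1.6],25],[[0.0074,-0.03,0],[0,0,-1.6],25]]' |egrep 't:|tcp_pos|gap|force'
python3 -m jog '[[[0.0074,-0.03,0],[0,0,-1.6],25],[[0.0074,-0.03,0],[0,0,-1.6],25],[[0.0074,-0.03,0],[0,0,-1.6],25],[[0.0074,-0.03,0],[0,0,-1.6],25],[[0.0074,-0.03,0],[0,0,-1.6],25],[[0.0074,-0.03,0],[0,0,-1.6],25],[[0.0073,-0.03,0],[0,0,-1.6],25],[[0.0073,-0.03,0],[0,0,-1.6],25],[[0.0073,-0.03,0],[0,0,-1.6],25],[[0.0073,-0.03,0],[0,0,-1.6],25]]' |egrep 't:|tcp_pos|gap|force'
python3 -m jog '[[[0.0073,-0.03,0],[0,0,-1.6],25],[[0.0073,-0.0297,0],[0,0,-1.65],25],[[0,0,0],[0,0,0],25],[[0,0,-0.02],[0,0,0],25],[[0,0,-0.03],[0,0,0],25],[[0,0,-0.03],[0,0,0],25],[[0,0,-0.03],[0,0,0],25],[[0,0,-0.03],[0,0,0],25],[[0,0,0],[0,0,0],25],[[0,0,0],[0,0,0],25]]' |egrep 't:|tcp_pos|gap|force'
python3 tip.py tongs_tip amethyst_mid pocket
```

```text
t: 73.6
tcp_pos: [0.4123, 0.1921, 0.1871]
ee_rot: [[-1.0, -0.027, -0.0], [-0.027, 1.0, -0.0], [0.0, -0.0, -1.0]]
force: [0.7, 0.5, -0.4]
finger_gap: 0.323
grasp_force: 39.6
t: 74.6
tcp_pos: [0.4859, -0.1081, 0.187]
ee_rot: [[-0.968, 0.25, -0.001], [0.25, 0.968, 0.0], [0.001, 0.0, -1.0]]
force: [0.7, 0.3, -1.7]
finger_gap: 0.32
grasp_force: 39.6
t: 75.6
tcp_pos: [0.5004, -0.1661, 0.0479]
ee_rot: [[-0.953, 0.303, -0.001], [0.303, 0.953, 0.0], [0.001, 0.0, -1.0]]
force: [-0.3, 0.2, -0.2]
finger_gap: 0.321
grasp_force: 39.7
t 75.6 tcp [ 0.5004 -0.1661  0.0479] F [-0.3  0.2 -0.2] gap 0.321 g 39.7 
q [-27.2  20.6 -19.2  50.3   0.   -9.6] 
R [[-0.953, 0.303, -0.001], [0.303, 0.953, 0.0], [0.001, 0.0, -1.0]]
heading -17.62675288633729
top pocket [ 0.6001 -0.1924  0.0143] 0.89 ahead 0.103 left 0.0051 z-r -0.0336
top pocket [ 0.5849 -0.2326  0.0156] 0.78 ahead 0.1007 left -0.0378 z-r -0.0323
top pocket [ 0.5569 -0.2989  0.0142] 0.65 ahead 0.0941 left -0.1095 z-r -0.0337
side tongs_tip [ 0.5877 -0.1936  0.0913] 0.57 ahead 0.0915 left 0.0002 z-r 0.0434
side amethyst_mid [ 0.5941 -0.1976  0.0843] 0.58 ahead 0.0988 left -0.0017 z-r 0.0364
side pocket [ 0.5602 -0.2992  0.0133] 0.9 ahead 0.0973 left -0.1088 z-r -0.0346
side pocket [ 0.5819 -0.234   0.0187] 0.88 ahead 0.0982 left -0.0401 z-r -0.0292
side pocket [ 0.57   -0.2662  0.015 ] 0.81 ahead 0.0966 left -0.0743 z-r -0.0329
```

```bash
python3 -m jog '[[[0,0,-0.015],[0,0,0],25],[[0,0,-0.015],[0,0,0],25],[[0,0,-0.01],[0,0,0],25],[[0,0,-0.007],[0,0,0],25],[[0,0,-0.004],[0,0,0],25],[[0,0,-0.003],[0,0,0],25],[[0,0,-0.0028],[0,0,0],25],[[0,0,0],[0,0,0],25],[[0,0,0],[0,0,0],25],[[0,0,0],[0,0,0],25]]' |egrep 't:|tcp_pos|gap|force'
python3 -m jog '[[[0,0,0],[0,0,0],31],[[0,0,0],[0,0,0],33],[[0,0,0],[0,0,0],35],[[0,0,0],[0,0,0],37],[[0,0,0],[0,0,0],39],[[0,0,0],[0,0,0],39],[[0,0,0.01],[0,0,0],39],[[0,0,0.02],[0,0,0],39],[[0,0,0.02],[0,0,0],40],[[0,0,0.02],[0,0,0],42]]' 60 |egrep 't:|tcp_pos|gap|force'
python3 tip.py citrine_mid garnet_mid amethyst_mid emerald_mid felt_mat tongs_tip
```

```text
t: 77.0
tcp_pos: [0.5007, -0.1666, -0.0092]
ee_rot: [[-0.953, 0.303, 0.0], [0.303, 0.953, -0.0], [-0.0, -0.0, -1.0]]
force: [-0.7, 0.2, -1.6]
finger_gap: 0.317
grasp_force: 39.7
t: 78.0
tcp_pos: [0.5006, -0.1665, 0.0621]
ee_rot: [[-0.953, 0.303, 0.0], [0.303, 0.953, -0.0], [-0.0, -0.0, -1.0]]
force: [0.9, -1.0, -1.0]
finger_gap: 0.422
grasp_force: 10.3
t 78.0 tcp [ 0.5006 -0.1665  0.0621] F [ 0.9 -1.  -1. ] gap 0.422 g 10.3 
q [-27.3  19.9 -17.8  52.3  -0.   -9.6] 
R [[-0.953, 0.303, 0.0], [0.303, 0.953, -0.0], [-0.0, -0.0, -1.0]]
heading -17.653491950905252
top felt_mat [ 0.4195 -0.3117  0.0016] 0.62 ahead -0.0332 left -0.1629 z-r -0.0605
top tongs_tip [ 0.6656 -0.2767  0.0519] 0.64 ahead 0.1907 left -0.055 z-r -0.0102
side citrine_mid [ 0.5612 -0.2957  0.0228] 0.57 ahead 0.0969 left -0.1047 z-r -0.0393
side amethyst_mid [ 0.5603 -0.2968  0.0155] 0.75 ahead 0.0964 left -0.106 z-r -0.0466
side emerald_mid [ 0.5938 -0.1991  0.0152] 0.46 ahead 0.0987 left -0.0028 z-r -0.0469
side felt_mat [ 0.4238 -0.3068 -0.0014] 0.97 ahead -0.0306 left -0.157 z-r -0.0635
side felt_mat [ 0.6681 -0.2777  0.044 ] 0.35 ahead 0.1934 left -0.0552 z-r -0.0181
side tongs_tip [ 0.5899 -0.1949  0.101 ] 0.5 ahead 0.0937 left 0.0 z-r 0.0389
```

```bash
python3 -m jog '[[[-0.01,-0.01,0.01],[0,0,0],42],[[-0.015,-0.025,0],[0,0,0],42],[[-0.015,-0.03,0],[0,0,2],42],[[-0.015,-0.03,0],[0,0,4],42],[[-0.015,-0.03,0],[0,0,7],42],[[-0.0094,-0.0154,0],[0,0,8],42],[[0,0,0],[0,0,8],42],[[0,0,0],[0,0,8],42],[[0,0,0],[0,0,8],42],[[0,0,0],[0,0,8],42]]' |egrep 't:|tcp_pos|gap'
python3 -m jog '[[[0,0,0],[0,0,8],42],[[0,0,0],[0,0,8],42],[[0,0,0],[0,0,8],42],[[0,0,0],[0,0,8],42],[[0,0,0],[0,0,8],42],[[0,0,0],[0,0,8],42],[[0,0,0],[0,0,8],42],[[0,0,0],[0,0,4.1],42],[[0,0,0],[0,0,0],42],[[0,0,0],[0,0,0],42]]' |egrep 't:|tcp_pos|gap'
python3 tip.py felt_mat tongs_tip tongs
python3 -c "
from h import *
print(px2w('side',[[110+x/5,190+y/5] for x,y in((370,235),(170,592),(42,553))],.003).round(4).tolist())
for c in('top','side'):
  m=regions_of(c,'felt_mat')[0]['mask'].astype(np.uint8); q=cv2.approxPolyDP(max(cv2.findContours(m,0,2)[0],key=cv2.contourArea),4,True)[:,0]; print(c,px2w(c,q,.003)[:,:2].round(3).tolist())
a=save('side','s20'); cv2.imwrite('pics/c9.png',cv2.resize(a[190:330,110:300,::-1],None,fx=4.2,fy=4.2,interpolation=cv2.INTER_CUBIC))"
```

```text
t: 79.7
tcp_pos: [0.4205, -0.3075, 0.0712]
ee_rot: [[-0.813, -0.583, 0.0], [-0.583, 0.813, -0.0], [0.0, -0.0, -1.0]]
finger_gap: 0.42
t: 80.7
tcp_pos: [0.4208, -0.3072, 0.071]
ee_rot: [[0.092, -0.996, 0.0], [-0.996, -0.092, -0.0], [0.0, -0.0, -1.0]]
finger_gap: 0.422
t 80.7 tcp [ 0.4208 -0.3072  0.071 ] F [ 0.1 -0.3 -0.6] gap 0.422 g 10.3 
q [ -45.1   18.9  -17.9   53.2   -0.  -140.4] 
R [[0.092, -0.996, 0.0], [-0.996, -0.092, -0.0], [0.0, -0.0, -1.0]]
heading 95.29358792500261
top felt_mat [ 0.4205 -0.3126  0.0022] 0.65 ahead -0.0053 left 0.0008 z-r -0.0688
top tongs_tip [ 0.4126 -0.2171  0.1115] 0.49 ahead 0.0905 left -0.0001 z-r 0.0405
top tongs [ 0.4214 -0.3123  0.113 ] 0.64 ahead -0.0051 left -0.0001 z-r 0.042
top tongs [ 0.4222 -0.2962  0.1024] 0.49 ahead 0.0108 left -0.0024 z-r 0.0314
top tongs [ 0.5961 -0.1918  0.0236] 0.26 ahead 0.0987 left -0.1852 z-r -0.0474
side felt_mat [ 0.4207 -0.3072 -0.001 ] 0.85 ahead 0.0 left 0.0001 z-r -0.072
side felt_mat [ 0.4182 -0.3089  0.1125] 0.29 ahead -0.0014 left 0.0028 z-r 0.0415
side tongs_tip [ 0.4097 -0.2157  0.1101] 0.73 ahead 0.0921 left 0.0026 z-r 0.0391
side tongs [ 0.4231 -0.2999  0.1027] 0.56 ahead 0.0071 left -0.0029 z-r 0.0317
[[0.438, -0.193, 0.003], [0.4768, -0.4166, 0.003], [0.409, -0.428, 0.003]]
top [[0.452, -0.316], [0.437, -0.197], [0.373, -0.206], [0.385, -0.289]]
side [[0.429, -0.19], [0.374, -0.211], [0.415, -0.429], [0.475, -0.41]]
```

View pics/c9.png

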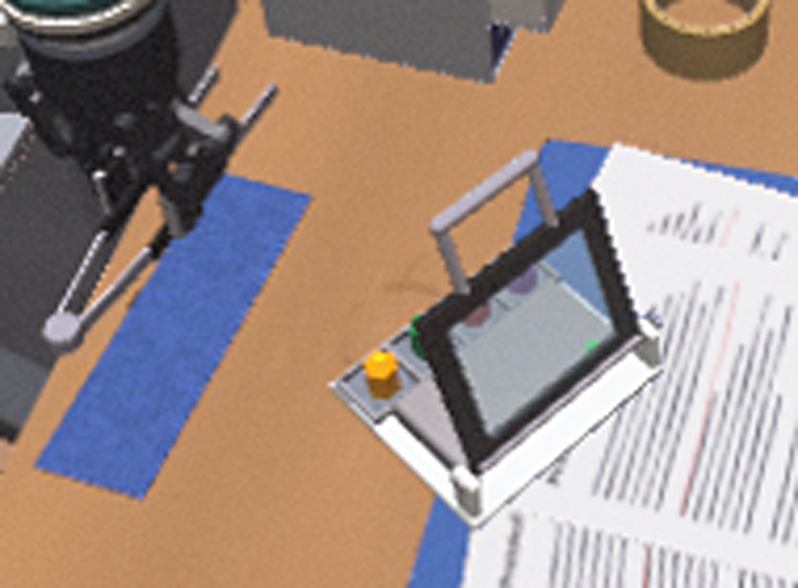

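The picture shows all four crystals in their pockets: citrine (382,375), emerald (420,340), garnet (477,315) and amethyst (525,280). The lid is standing. The mat is centred at about (0.4235,−0.3105) with heading 99.8°. I'll lay the tongs down.

```bash
python3 -m jog '[[[0.0025,-0.005,-0.01],[0,0,2],42],[[0.0027,-0.005,-0.02],[0,0,2],42],[[0,0,-0.02],[0,0,0],42],[[0,0,-0.02],[0,0,0],42],[[0,0,-0.015],[0,0,0],42],[[0,0,-0.007],[0,0,0],42],[[0,0,-0.004],[0,0,0],42],[[0,0,-0.002],[0,0,0],42],[[0,0,-0.0015],[0,0,0],42],[[0,0,0],[0,0,0],42]]' |egrep 't:|tcp_pos|gap|force'
python3 -m jog '[[[0,0,0],[0,0,0],42],[[0,0,0],[0,0,0],42],[[0,0,0],[0,0,0],44],[[0,0,0],[0,0,0],46],[[0,0,0],[0,0,0],48],[[0,0,0],[0,0,0],50],[[0,0,0],[0,0,0],53],[[0,0,0],[0,0,0],56],[[0,0,0],[0,0,0],60],[[0,0,0],[0,0,0],64]]' |egrep 't:|tcp_pos|gap|force'
python3 -m jog '[[[0,0,0.005],[0,0,0],64],[[0,0,0.015],[0,0,0],64],[[0,0,0.02],[0,0,0],64],[[0,0,0.03],[0,0,0],64],[[0,0,0.04],[0,0,0],64],[[0,0,0.04],[0,0,0],64],[[0,0,0.02],[0,0,0],64],[[-0.03,0.02,0],[0,0,0],64],[[-0.03,0.03,0],[0,0,0],64],[[-0.02,0.03,0],[0,0,0],64]]' |egrep 't:|tcp_pos|gap|force'
python3 -c "
from h import *
mk('top','tongs','tongs_tip','tongs_grip','lid_bar');mk('side','tongs','tongs_tip','tongs_grip','lid_bar','lid_hinge','citrine_mid')
a=save('side','s21'); cv2.imwrite('pics/c10.png',cv2.resize(a[200:330,110:300,::-1],None,fx=4.2,fy=4.2,interpolation=cv2.INTER_CUBIC))"
```

```text
t: 82.25
tcp_pos: [0.4266, -0.3171, -0.0286]
ee_rot: [[0.164, -0.986, 0.0], [-0.986, -0.164, -0.0], [0.0, -0.0, -1.0]]
force: [0.3, -0.8, -1.0]
finger_gap: 0.418
grasp_force: 10.3
t: 83.25
tcp_pos: [0.4264, -0.3169, -0.0289]
ee_rot: [[0.164, -0.986, -0.0], [-0.986, -0.164, 0.0], [-0.0, 0.0, -1.0]]
force: [0.1, 0.7, -0.3]
finger_gap: 0.639
grasp_force: 0.0
t: 84.25
tcp_pos: [0.3448, -0.2358, 0.1413]
ee_rot: [[0.163, -0.987, -0.0], [-0.987, -0.163, -0.0], [-0.0, 0.0, -1.0]]
force: [0.5, 0.6, -0.4]
finger_gap: 0.645
grasp_force: 0.0
top tongs [([0.4265, -0.3058, 0.0019], 0.45)]
top tongs_tip [([0.4119, -0.2269, 0.0103], 0.64), ([0.5604, -0.2922, 0.0129], 0.57)]
top tongs_grip [([0.4266, -0.3204, 0.0119], 0.6)]
top lid_bar [([0.617, -0.2569, 0.1895], 0.56)]
side tongs [([0.4273, -0.3072, 0.0064], 0.74)]
side tongs_tip [([0.4067, -0.225, 0.0071], 0.75)]
side tongs_grip [([0.4244, -0.3177, 0.0113], 0.66)]
side lid_bar [([0.6197, -0.2611, 0.1888], 0.8)]
side lid_hinge [([0.6675, -0.2779, 0.0461], 0.81), ([0.6188, -0.2611, 0.1892], 0.56)]
side citrine_mid [([0.5913, -0.1954, 0.017], 0.75), ([0.5629, -0.2941, 0.0269], 0.58)]
```

View pics/c10.png

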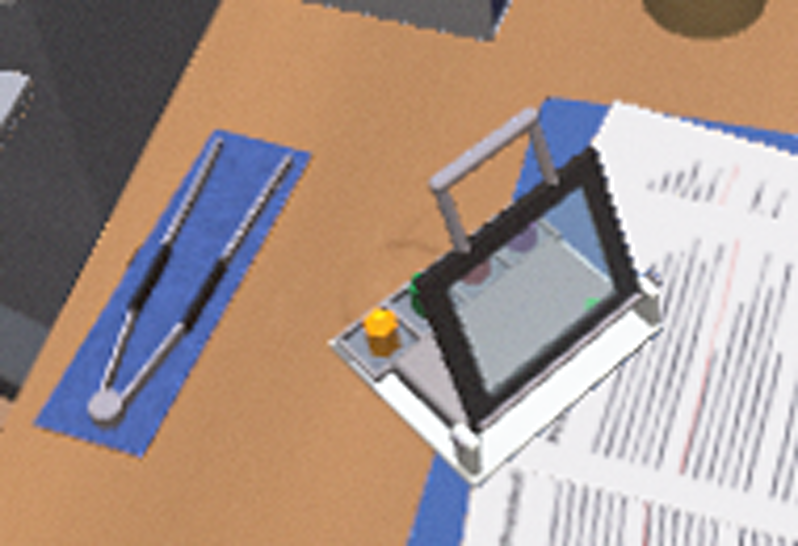

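The tongs lie flat and lengthways on the mat, pivot at (105,405) and tips at (218,142) and (290,158). The lid stands and the crystals are in their pockets. I'll let the arm settle and hand in.

```bash
python3 -m jog '[[[0,0,0],[0,0,0],64],[[0,0,0],[0,0,0],64],[[0,0,0],[0,0,0],64],[[0,0,0],[0,0,0],64],[[0,0,0],[0,0,0],64],[[0,0,0],[0,0,0],64],[[0,0,0],[0,0,0],64],[[0,0,0],[0,0,0],64],[[0,0,0],[0,0,0],64],[[0,0,0],[0,0,0],64]]' | egrep 't:|force'; python3 -c "
from rig import order
print(order.hand_in())"
```

```text
t: 85.9
ee_rot: [[0.164, -0.986, 0.0], [-0.986, -0.164, -0.0], [0.0, -0.0, -1.0]]
force: [-0.1, 0.6, -0.1]
grasp_force: 0.0
the job is handed in; nothing more can be done
None
```

I handed the job in at about 86 s; no verdict came back. The lid stands at about 70°, all four crystals are in pockets of their own, the tongs lie flat and lengthways on the mat, and the tape was left alone.

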